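# Clamp a stacked shoe heel and aim the curing lamp

### The job

Make up the stacked heel and set it to cure: draw out the bed of the heel press, pile every heel lift on its heel-shaped black pad, squared up one on another with the round ends over the pad's round end, push the bed fully home, and screw the press's knob down until the sprung platen clamps the pile firmly (back it off first if the pile will not go under). Aim the curing lamp, with its swivel and tilt, straight at the middle of the pad where the pile stands, and leave the other things on the bench where they are.

Things in the scene. Friction and masses are not known exactly. Their poses are not given: they have to be found in the camera images.
- lift1: heel lift, purple: rigid D-shaped slab 64 mm long, 52 mm wide, 12 mm thick, about 60 g, lying flat. One end is half-round (radius 26 mm), the other cut straight; both faces are alike and either may be up. Origin at the middle of the straight end face, half thickness; its -x runs along the slab to the round end (middle of the slab at x = -32 mm). 2 to 4 of the 4 are present
- lift2: heel lift, teal: rigid D-shaped slab 64 mm long, 52 mm wide, 12 mm thick, about 60 g, lying flat. One end is half-round (radius 26 mm), the other cut straight; both faces are alike and either may be up. Origin at the middle of the straight end face, half thickness; its -x runs along the slab to the round end (middle of the slab at x = -32 mm). 2 to 4 of the 4 are present
- lift3: heel lift, yellow: rigid D-shaped slab 64 mm long, 52 mm wide, 12 mm thick, about 60 g, lying flat. One end is half-round (radius 26 mm), the other cut straight; both faces are alike and either may be up. Origin at the middle of the straight end face, half thickness; its -x runs along the slab to the round end (middle of the slab at x = -32 mm). 2 to 4 of the 4 are present
- lift4: heel lift, pink: rigid D-shaped slab 64 mm long, 52 mm wide, 12 mm thick, about 60 g, lying flat. One end is half-round (radius 26 mm), the other cut straight; both faces are alike and either may be up. Origin at the middle of the straight end face, half thickness; its -x runs along the slab to the round end (middle of the slab at x = -32 mm). 2 to 4 of the 4 are present
- press: heel press, fixed, blue-green: base 170 x 290 x 18 mm with a 130 x 196 mm step up to 30 mm, two 22 mm columns 118 mm to either side (its y), crosshead 44 mm deep (x), 276 mm wide (y), from 134 to 162 mm above the bench (nuts reach 170 mm). Origin on the bench under the screw's axis; the bed slides out to its front, -x; z up
- bed (a joint): slide-out bed of the press (aluminium plate, top 42 mm above the bench, 190 x 180 mm, reaching 125 mm in front of and 65 mm behind the pad's centre), in m: 0 = fully home with the pad centred under the screw, 0.125 = pulled right out along the press's -x. Needs about 3 N; stays where it is left
- bed_handle (a point): middle of the orange handle peg that stands upright at the front of the bed: 24 mm thick, its top 20 mm above this point (88 mm above the bench), shank free down to the bed plate. It travels with the bed, 108 mm in front of the pad's centre
- pad (a point): centre of the top of the black D-shaped rubber pad on the bed, 45 mm above the bench: a lift's outline, 2 mm longer, axes as the press's, round end towards the handle (-x). A lift right on it has the same x axis and its origin 32 mm along +x, the lowest 6 mm up. A steel squaring stop, 18 mm wide, 47 mm higher than the pad, stands on the bed 38 mm behind this point (+x). All move with the bed
- knob (a joint): screw knob on top of the press, rad, seen from above anticlockwise positive: anticlockwise raises stem, knob and platen together, clockwise lowers them, 24 mm per full turn (3.82 mm per rad); range 0 (lowest) to 13.09 (highest). Friction about 0.1 N m; self-locking
- knob_mid (a point): centre of the black round knob, 50 mm across and 32 mm tall (16 mm up and down from here), axis vertical. It is 191 mm above the bench at joint 0 and rises and falls with the screw
- platen: sprung steel platen under the crosshead, 68 x 70 x 14 mm, orange face; origin at the centre of its underside. Free, it is 16 mm above the pad at knob 0 and rises with the knob. Once it has landed on a pile the stem can go on down up to 6 mm (1.57 rad of knob) while the platen stays: it then presses with 5 N, plus 2.5 N per mm; 2 to 4 mm is a firm clamp, 6 mm the hard stop
- swivel (a joint): swivel of the curing lamp's fork about the vertical post, rad, seen from above anticlockwise positive: at 0 the lamp shines along the +y axis of its stand, which itself stands turned by up to 0.2 rad either way (read the true direction from the pivot's axes); range -1.9 to 1.0. Stiff (0.15 N m), stays where it is left
- tilt (a joint): tilt of the lamp head in its fork, rad: 0 = level, positive = shining downwards; range -0.6 to 0.9. Stiff (0.25 N m), stays where it is left
- lamp_pivot (a point): middle of the lamp head, where swivel and tilt axes cross, 230 mm above the bench; it stays put. Its axes turn with the head: +y is where the lamp shines, x the tilt axis. Head: white cylinder 84 mm across (96 at the black rim), from 42 mm behind to 54 mm before this point, in a black fork 124 mm wide on a 20 mm post with a white foot 100 mm across, 20 mm high
- lamp_ball (a point): centre of the orange ball, 28 mm across, on a thin 9 mm rod out of the back of the lamp head: the grip for aiming it, 118 mm behind the pivot, pointing straight away from the shining direction
- paint_red: red paint bottle, 38 mm across, 115 mm tall: a bystander, origin at the centre of its underside
- paint_green: green paint bottle, 38 mm across, 115 mm tall: a bystander, origin at the centre of its underside
- paint_blue: blue paint bottle, 38 mm across, 115 mm tall: a bystander, origin at the centre of its underside
- paint_amber: amber paint bottle, 38 mm across, 115 mm tall: a bystander, origin at the centre of its underside
- tape: roll of orange masking tape, 104 mm across, 24 mm high, lying flat: a bystander, origin at the centre of its underside
- mask: white dust mask, domed, 124 mm across, 48 mm high: a bystander, origin at the centre of its underside
Things that resemble listed ones, but are neither listed nor needed, are in the scene too. There is more than one size of the lift2; the job needs the smallest.

How it is judged:
By the outcome, as a careful person would: the job done as asked, in the order asked, and still so for the second after the job is handed in, with the robot touching nothing.
Of lift1, lift2, lift3, lift4 only 2 to 4 are there at a start; the rules pass over those that are not, and their reading is None.
At some moment in a run one of lift1, lift2, lift3, lift4 may be knocked a few centimetres aside while the robot is not near it.
Once in a run the grip may slacken for a moment while it holds something.
It also fails if it takes over 210 s, if anything falls off the work surface, if the arm or the gripper's body presses on something with over 40 N, if the wrist force passes 120 N, or if a joint passes its speed limit or range.

### The arm

A 6-joint arm with a two-finger parallel gripper is mounted at the origin on the work surface. World frame = base frame: x ahead of the robot, y to its left, z up, the work surface at z = 0. Lengths are in m, angles in degrees, forces in N, time in s.
With the tool pointing down it reaches from about 0.375 to 0.925 m from the base axis. Payload 5.7 kg.
Tool frame: the origin (TCP) lies on the centre line of the jaws, within the pads' length; the fingertips stand 14 mm ahead of it and the grasp point (between the pads) lies 5 mm behind it; x points along the fingers, z is the direction in which the jaws open and shut, and the axes are right-handed (so a half turn about x gives the same grasp; the last joint's range is limited). The gripper opens to 85 mm and grips with 20 to 120 N. Pads are 22 mm wide; open, the fingers measure 114 mm over their backs; the gripper's body (76 mm by 85 mm) begins 54 mm behind the grasp point. The pads swing forward as they close: fully open they stand 13 mm farther back than shut.
Start: joints at [-70.422, 20.558, 86.54, -0, 72.909, -6.595], TCP at [0.265, -0.538, 0.245] pointing down, gripper open.
Joint ranges: [-170.27, 170.27], [-57.76, 135], [12.27, 136.19], [-55.21, 235.2], [11.17, 155.16], [-170.74, 170.74]. Speed limits (degrees/s): [136.94, 136.94, 180, 180, 180, 180].

### API

Orientations are given as a 3x3 rotation matrix whose columns are the frame's x, y, z axes.
In Python, from workcell import bot, optics gives the robot as it stands.
- The arm moves only by the shell command python3 -m jog 'ROWS'. ROWS is JSON, a list that holds one entry, the list of rows, each a list of 7 numbers: the opening, from -1 (shut) to 1 (fully open), then the shift along the tool's x, y, z in mm, then the turn, a rotation vector about the tool's x, y, z in rad. In form: [[[fingers, x, y, z, wx, wy, wz], ...]]. A call has 1 to 8 rows; each row is the pose to reach, as a shift and turn from the pose measured when the call began, along the tool's axes at that moment; what a row does not reach only later rows make up. A row lasts 1/10 s, in which the tool goes at most 50 mm and 8.59 degrees, less where a joint would pass 70% of its speed; a pose out of reach is approached as far as the arm can. A call with a gripper value outside its range is refused whole. The fingers move at their own pace and stop on an object; the grip force is fixed at half the most. Time passes only in rows, so rows that repeat a pose let the fingers close. It gives the time, the measured TCP pose, the force and the opening at its end, in the units of the state.
- bot.get_state(): the state, without advancing time (a new reading comes with each control period).
- optics.camera(name): name is "scene" or "side" or "wrist"; returns (picture, depth): 480x640x3 uint8, red, green, blue; 480x640 float32, m along the optical axis (not along the pixel's ray), 0 where there is no reading.
- optics.calibration(name): a dict with "mtx" (3x3 intrinsics, pixels), "D" ([k1, k2, p1, p2, k3] as OpenCV has them; the pictures are not rectified), "view" (4x4, takes a point from world to camera coordinates); the wrist camera has in their place "T_tool_cam" (4x4, takes a point from camera to tool coordinates, whose origin is the TCP and whose axes are the tool frame's). Camera axes: x right, y up, looking along -z (the intrinsics and any distortion apply to the point x, -y, -z); pixel columns grow to the right and rows downward; lengths in m; the calibration is good to about 2 mm. A picture is of the moment at which its call begins: read the wrist's pose just before it. calibration takes no time and is no camera call.
- bot.finish_job(): hands the job in, once; it reports no verdict.
The state is a dict: "clock": time; "joint_positions": joint angles; "joint_vel": joint speeds; "effort": joint torques, N m; "tcp_pos": TCP position; "tcp_rot": TCP orientation; "ft_force": force on the tool from outside, world axes, zero at the start; "moment": the same for the moment, N m; "gripper_width": opening from 0.0 (shut) to 1.0 (fully open).
Only numpy, scipy, OpenCV 4.12 (cv2) and the standard library are available. Lean on these libraries where they do the work, as an engineer would, in place of code of your own. Each camera call takes 0.05 s, during which the arm holds its last target. There are 200 camera calls.

## Working session

There is one attempt and no reset: what is moved stays moved. The work goes in short steps, Python scripts to look and compute and a shell command to move; the robot and the scene stay as the last step left them, time stands still between calls to the robot, and variables do not carry over. Pictures are saved under pics/ and viewed, about 12 in all and at most 16, crops included, and the job is handed in when it is done.

```bash
ls; mkdir -p pics
python3 - <<'E'
from workcell import bot, optics
import cv2, numpy as np
for n in ["scene","side"]:
    p,d=optics.camera(n); np.savez("%s0.npz"%n,p=p,d=d)
    cv2.imwrite("pics/%s0.png"%n,p[:,:,::-1])
    c=optics.calibration(n); print(n,c)
print(optics.calibration("wrist"))
s=bot.get_state();print(s)
E
```

```text
pics
scene {'mtx': array([[572.6573465 ,   0.        , 319.4685188 ],
       [  0.        , 572.6573465 , 237.11938982],
       [  0.        ,   0.        ,   1.        ]]), 'D': array([0.00562621, 0.        , 0.        , 0.        , 0.        ]), 'view': array([[ 0.75778188,  0.65226366, -0.0178533 , -0.43043027],
       [-0.44480999,  0.53639948,  0.71723055,  0.15945223],
       [ 0.47739993, -0.53556299,  0.6966072 , -1.72499243],
       [ 0.        ,  0.        ,  0.        ,  1.        ]])}
side {'mtx': array([[601.72568064,   0.        , 311.19322376],
       [  0.        , 601.72568064, 234.37902419],
       [  0.        ,   0.        ,   1.        ]]), 'D': array([-0.1108988,  0.       ,  0.       ,  0.       ,  0.       ]), 'view': array([[-0.72335554, -0.69010735, -0.02255252,  0.44525002],
       [ 0.36950805, -0.41448882,  0.83166269, -0.3311474 ],
       [-0.5832843 ,  0.59325447,  0.554823  , -1.33194064],
       [ 0.        ,  0.        ,  0.        ,  1.        ]])}
{'mtx': array([[335.56232521,   0.        , 321.89870903],
       [  0.        , 335.56232521, 242.206
[... 581 characters left out ...]
, -1.07020915e-03,
        7.29097634e+01, -6.59380684e+00]), 'joint_vel': array([ 0.04162415, -0.14152778, -0.16864658, -0.04159497,  0.11830411,
        0.0190023 ]), 'effort': array([-2.38265802e-04, -5.28650200e+01, -2.79347903e+01, -3.64132411e-04,
        5.06812692e-03, -4.91316155e-05]), 'tcp_pos': array([ 0.26442354, -0.53791597,  0.24451854]), 'tcp_rot': array([[-5.92801634e-04,  8.97478730e-01,  4.41057341e-01],
       [ 1.61358955e-03,  4.41057703e-01, -8.97477297e-01],
       [-9.99998522e-01,  1.79659509e-04, -1.70962203e-03]]), 'ft_force': array([-0.22736444, -0.83668123,  0.53158858]), 'moment': array([0.09899653, 0.0118442 , 0.03390764]), 'gripper_width': 1.0009660609339774}
```

View pics/scene0.png

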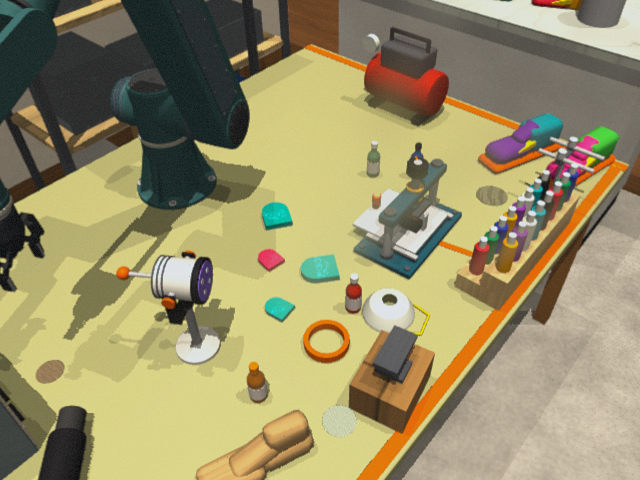

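View pics/side0.png

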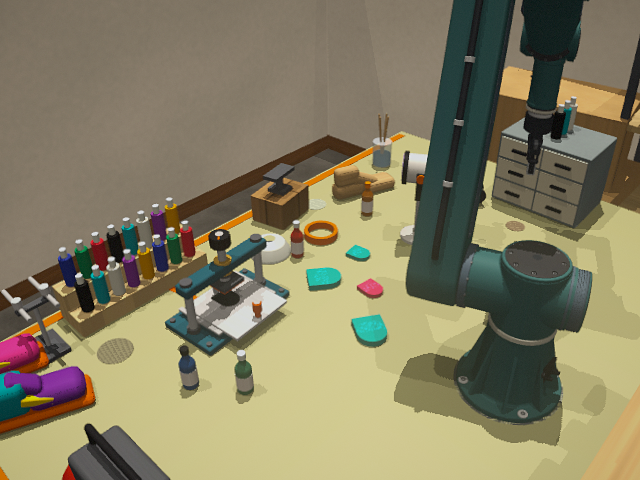

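The scene view shows teal D's at (277,215), (321,268) and (280,308), the last looking smallest, and pink at (270,259). The press with its handle is at (376,200), the knob at (417,163) and the lamp ball at (123,273). I see no purple or yellow lift. Next I measure them.

```bash
cat > h.py <<'E'
import numpy as np, cv2
from workcell import bot, optics
def cam(name):
    st=bot.get_state(); p,d=optics.camera(name); c=optics.calibration(name)
    F=np.diag([1,-1,-1,1.])
    if name=="wrist":
        T=np.eye(4);T[:3,:3]=st["tcp_rot"];T[:3,3]=st["tcp_pos"]; W=T@c["T_tool_cam"]
    else: W=np.linalg.inv(c["view"])
    return dict(p=p,d=d,K=c["mtx"],D=c["D"],W=W@F,st=st)   # W: cv camera -> world
def rays(c,uv):
    n=cv2.undistortPoints(np.float64(uv).reshape(-1,1,2),c["K"],c["D"])[:,0]
    return c["W"][:3,3], np.c_[n,np.ones(len(n))]@c["W"][:3,:3].T
def onplane(c,uv,z):
    o,r=rays(c,uv); return o+r*((z-o[2])/r[:,2])[:,None]
def pts(c,uv):
    uv=np.int32(uv).reshape(-1,2); o,r=rays(c,uv); return o+r*c["d"][uv[:,1],uv[:,0]][:,None]
def blobs(c,lo,hi,amin=60):
    m=cv2.inRange(cv2.cvtColor(c["p"],cv2.COLOR_RGB2HSV),np.array(lo),np.array(hi))
    m=cv2.morphologyEx(m,cv2.MORPH_OPEN,np.ones((3,3)))
    n,l,s,ce=cv2.connectedComponentsWithStats(m)
    return [(l==i,s[i],ce[i]) for i in range(1,n) if s[i][4]>=amin]
def proj(c,P):
    V=np.linalg.inv(c["W"]); return cv2.projectPoints(np.float64(P).reshape(-1,1,3),cv2.Rodrigues(V[:3,:3])[0],V[:3,3],c["K"],c["D"])[0][:,0]
def dshape(c,m,z):
    """top-face outline on plane z: centroid, min-area rect; D axis from rect centre vs centroid (mass sits toward straight end)"""
    k=max(cv2.findContours(m.astype(np.uint8),cv2.RETR_EXTERNAL,cv2.CHAIN_APPROX_NONE)[0],key=len)[:,0]
    P=onplane(c,k,z)[:,:2]; P32=(P*1000).astype(np.float32)
    M=cv2.moments(P32); g=np.array([M["m10"],M["m01"]])/M["m00"]
    R=cv2.minAreaRect(P32); b=cv2.boxPoints(R); ctr=b.mean(0)
    e=[b[1]-b[0],b[2]-b[1]]; L=[np.linalg.norm(x) for x in e]
    i=int(np.argmax(L)); ax=e[i]/L[i]; 
    if (g-ctr)@ax<0: ax=-ax   # +x toward straight end
    return ctr, sorted(L), np.degrees(np.arctan2(ax[1],ax[0])), (g-ctr)@ax
E
python3 - <<'E'
from h import *
for n in ["scene","side"]:
    c=cam(n)
    for nm,lo,hi in [("teal",(80,120,110),(95,255,255)),("pink",(165,120,110),(179,255,255)),("orange",(3,170,150),(15,255,255)),("yellow",(22,200,150),(32,255,255)),("purple",(130,80,60),(160,255,255))]:
        for m,s,ce in blobs(c,lo,hi,40):
            vs,us=np.nonzero(m); P=pts(c,np.c_[us,vs]); P=P[c["d"][vs,us]>0]
            z=np.median(P[:,2]); r=""
            if nm in("teal","pink"): r=dshape(c,m,.012)
            print(n,nm,s.tolist(),np.median(P,0).round(3),P[:,2].max().round(3),r)
E
```

```text
scene teal [532, 114, 30, 21, 410] [0.76  0.835 0.106] 0.115 (array([705.9605, 972.6627], dtype=float32), [np.float32(83.138725), np.float32(137.28806)], np.float32(69.55734), np.float64(13.705969914384074))
scene teal [262, 203, 30, 23, 537] [0.338 0.08  0.017] 0.026 (array([330.0267 ,  86.61477], dtype=float32), [np.float32(74.47525), np.float32(92.06162)], np.float32(-34.738804), np.float64(3.2375100335812648))
scene teal [301, 257, 38, 21, 591] [0.566 0.004 0.017] 0.023 (array([558.1682   ,   7.9262314], dtype=float32), [np.float32(71.99778), np.float32(89.33064)], np.float32(50.654854), np.float64(2.235303863952011))
scene teal [265, 298, 28, 22, 409] [ 0.569 -0.153  0.012] 0.019 (array([ 566.8734 , -152.47063], dtype=float32), [np.float32(51.46213), np.float32(62.96547)], np.float32(6.7855887), np.float64(2.0097575879712037))
scene pink [533, 0, 19, 5, 78] [0.441 1.432 0.203] 0.215 (array([ 270.17786, 1902.3204 ], dtype=float32), [np.float32(45.05106), np.float32(83.18009)], np.float32(37.892445), np.float64(0.7620397142205343))
scene pink [578, 136, 12, 12, 68] [0.883 0.811 0.
[... 3703 characters left out ...]
.732292], dtype=float32), [np.float32(51.16319), np.float32(61.35209)], np.float32(-7.0457053), np.float64(1.9854028423570595))
side pink [0, 335, 39, 30, 543] [0.844 0.729 0.062] 0.076 (array([908.2501, 718.2531], dtype=float32), [np.float32(81.87556), np.float32(98.36469)], np.float32(119.05388), np.float64(2.5208245166421706))
side orange [40, 352, 8, 13, 78] [0.833 0.697 0.022] 0.027 
side orange [83, 375, 11, 29, 181] [0.655 0.67  0.021] 0.028 
side yellow [23, 396, 16, 6, 68] [0.685 0.785 0.068] 0.072 
side purple [151, 212, 14, 28, 262] [0.928 0.271 0.154] 0.188 
side purple [122, 255, 16, 32, 326] [0.87  0.409 0.101] 0.143 
side purple [4, 367, 82, 34, 1734] [0.691 0.732 0.069] 0.116
```

Run:
```python
from h import *
out=[]
for n in ["scene","side"]:
    c=cam(n); vs,us=np.nonzero((c["d"]>0)&(c["d"]<4)); P=pts(c,np.c_[us,vs])
    near=(P[:,0]>.45)&(P[:,0]<.85)&(P[:,1]>.05)&(P[:,1]<.5)
    for a,b,lab in [(.156,.168,"cross"),(.014,.022,"base"),(.040,.0455,"bed"),(.172,.29,"knob"),(.062,.092,"handle?")]:
        s=near&(P[:,2]>a)&(P[:,2]<b); q=P[s]
        m=np.zeros((480,640),np.uint8); m[vs[s],us[s]]=1
        k,l,st,ce=cv2.connectedComponentsWithStats(m)
        for i in range(1,k):
            if st[i][4]<40: continue
            yy,xx=np.nonzero(l==i); Q=pts(c,np.c_[xx,yy]); 
            R=cv2.minAreaRect((Q[:,:2]*1000).astype(np.float32))
            print(n,lab,st[i].tolist(),"med",np.median(Q,0).round(3),"zmax",Q[:,2].max().round(3),"rect",np.round(R[0]),np.round(R[1]),round(R[2],1))
    # lamp
    L=P[(P[:,0]>.35)&(P[:,0]<.7)&(P[:,1]>-.5)&(P[:,1]<-.2)&(P[:,2]>.01)&(P[:,2]<.022)]
    if len(L): 
        R=cv2.minEnclosingCircle((L[:,:2]*1000).astype(np.float32)); print(n,"foot",R,len(L))
    a=[(330,130,480,290),(150,210,300,350)][n=="side"]
    o=c["p"][a[1]:a[3],a[0]:a[2]]; out.append(cv2.resize(o,(400,400*o.shape[0]//o.shape[1]),interpolation=cv2.INTER_CUBIC)[:370])
cv2.imwrite("pics/press.png",np.hstack(out)[:,:,::-1])
```

```text
scene cross [379, 162, 68, 62, 920] med [0.667 0.233 0.162] zmax 0.168 rect [660. 260.] [ 46. 276.] 4.5
scene base [354, 203, 108, 74, 1345] med [0.717 0.163 0.018] zmax 0.022 rect [661. 262.] [172. 293.] 4.2
scene bed [354, 189, 45, 50, 575] med [0.564 0.213 0.042] zmax 0.045 rect [582. 255.] [ 95. 179.] 5.5
scene bed [392, 207, 55, 48, 903] med [0.691 0.244 0.043] zmax 0.045 rect [679. 262.] [ 93. 185.] 4.9
scene knob [406, 157, 23, 31, 480] med [0.665 0.254 0.235] zmax 0.246 rect [662. 261.] [54. 53.] 75.8
scene handle? [411, 151, 13, 8, 58] med [0.53  0.481 0.082] zmax 0.091 rect [531. 482.] [36. 23.] 29.1
scene handle? [429, 187, 9, 10, 64] med [0.656 0.373 0.076] zmax 0.091 rect [657. 376.] [23. 15.] 48.3
scene handle? [372, 194, 9, 11, 75] med [0.559 0.248 0.076] zmax 0.09 rect [555. 251.] [23. 19.] 21.3
scene handle? [422, 214, 7, 13, 43] med [0.703 0.262 0.079] zmax 0.092 rect [701. 265.] [ 8. 24.] 3.5
scene handle? [383, 236, 10, 12, 74] med [0.674 0.138 0.076] zmax 0.091 rect [671. 139.] [22. 15.] 21.5
scene foot ((580.407470703125, -287.45263671875), 146.88986206054688) 9
[... 399 characters left out ...]
 68.] 9.9
side bed [194, 280, 90, 58, 1729] med [0.615 0.283 0.042] zmax 0.045 rect [626. 265.] [191. 181.] 5.0
side knob [208, 229, 24, 31, 500] med [0.649 0.272 0.231] zmax 0.244 rect [657. 267.] [52. 56.] 60.8
side handle? [254, 262, 9, 11, 74] med [0.661 0.154 0.077] zmax 0.092 rect [660. 152.] [22. 16.] 58.4
side handle? [252, 301, 10, 13, 86] med [0.542 0.264 0.076] zmax 0.088 rect [546. 263.] [23. 19.] 36.1
side handle? [186, 307, 10, 13, 80] med [0.643 0.387 0.076] zmax 0.092 rect [646. 386.] [20. 17.] 52.2
side handle? [180, 355, 16, 16, 146] med [0.515 0.49  0.077] zmax 0.092 rect [519. 490.] [31. 27.] 59.9
side foot ((590.7022705078125, -314.0279235839844), 108.79495239257812) 173
```

View pics/press.png

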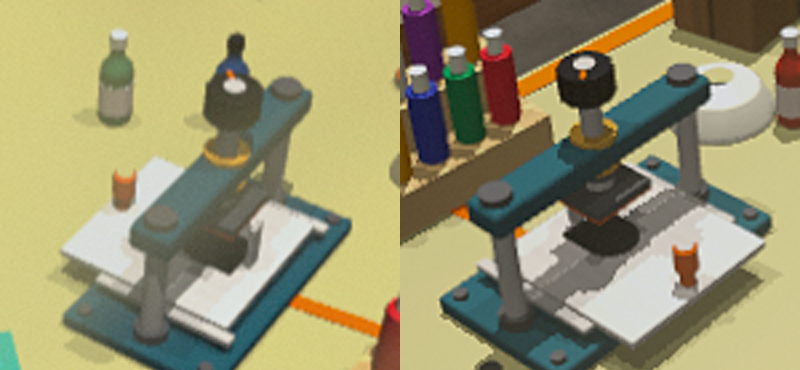

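Press centre is about (0.659, 0.263) with yaw about 4.7°, and the bed is home. The knob mid sits at about z = 0.228, so the platen has roughly 53 mm over the pad. Only the pink and small teal lifts are present. First I go to the handle, raised clear of the lamp.

```bash
cat >> h.py <<'E'
from scipy.spatial.transform import Rotation as Ro
def goal(x,y,z,yaw,st=None):
    """rows numbers to bring TCP to x,y,z pointing down with tool y at yaw (deg, world)"""
    st=st or bot.get_state(); R=st["tcp_rot"]; a=np.radians(yaw)
    ty=np.array([np.cos(a),np.sin(a),0]); tx=np.array([0,0,-1.]); G=np.c_[tx,ty,np.cross(tx,ty)]
    print("shift",(R.T@(np.array([x,y,z])-st["tcp_pos"])*1000).round(1),"rot",Ro.from_matrix(R.T@G).as_rotvec().round(3))
E
python3 -m jog '[[[1,-175,0,0,-0.6,0,0],[1,-175,0,0,-0.6,0,0],[1,-175,0,0,-0.6,0,0],[1,-175,0,0,-0.6,0,0],[1,-175,0,0,-0.6,0,0]]]'
python3 -c "
from h import *; goal(.551,.258,.30,184.7); goal(.436,-.08,.36,180)"
```

```text
clock: 0.8
tcp_pos: [0.2653, -0.5402, 0.4252]
tcp_rot: [[0.003, 0.489, 0.872], [-0.008, 0.872, -0.489], [-1.0, -0.006, 0.006]]
ft_force: [0.3, -0.5, 0.5]
gripper_width: 1.004
shift [ 119.7  836.7 -141.6] rot [-2.163e+00 -2.000e-03  1.000e-02]
shift [ 62.  485.3 -76.4] rot [-2.081e+00 -2.000e-03  1.000e-02]
```

```bash
python3 -m jog '[[[1,60,485,-76,-1.05,0,0],[1,60,485,-76,-1.05,0,0],[1,60,485,-76,-1.05,0,0],[1,60,485,-76,-1.05,0,0],[1,60,485,-76,-1.05,0,0],[1,60,485,-76,-1.05,0,0],[1,60,485,-76,-1.05,0,0],[1,60,485,-76,-1.05,0,0]]]'
python3 -c "
from h import *; goal(.551,.258,.22,184.7); goal(.436,-.08,.36,180)"
```

```text
clock: 1.6
tcp_pos: [0.4035, -0.1641, 0.3716]
tcp_rot: [[0.002, -0.515, 0.857], [-0.007, 0.857, 0.515], [-1.0, -0.007, -0.002]]
ft_force: [1.1, -1.3, -0.1]
gripper_width: 1.003
shift [148.8 286.8 344.2] rot [-1.111 -0.006  0.005]
shift [11.  55.4 71.2] rot [-1.029 -0.006  0.005]
```

```bash
python3 -m jog '[[[1,100,287,344,-1.11,0,0],[1,100,287,344,-1.11,0,0],[1,100,287,344,-1.11,0,0],[1,100,287,344,-1.11,0,0],[1,100,287,344,-1.11,0,0],[1,100,287,344,-1.11,0,0],[1,100,287,344,-1.11,0,0],[1,100,287,344,-1.11,0,0]]]'
python3 -m jog '[[[1,0,40,0,0,0,0],[1,0,40,0,0,0,0]]]'
python3 - <<'E'
from h import *
c=cam("wrist"); cv2.imwrite("pics/w1.png",c["p"][:,:,::-1])
goal(.551,.258,.22,184.7)
for m,s,ce in blobs(c,(3,150,120),(15,255,255),40):
    print(s.tolist(),ce, onplane(c,[ce],.088))
E
```

```text
clock: 2.4
tcp_pos: [0.5306, 0.2038, 0.2808]
tcp_rot: [[-0.0, -0.996, -0.084], [-0.008, -0.084, 0.996], [-1.0, 0.001, -0.008]]
ft_force: [0.5, -0.8, 1.1]
gripper_width: 1.001
clock: 2.6
tcp_pos: [0.4845, 0.2011, 0.2764]
tcp_rot: [[-0.012, -0.996, -0.085], [-0.011, -0.085, 0.996], [-1.0, 0.013, -0.01]]
ft_force: [-0.6, 0.9, 0.1]
gripper_width: 1.0
shift [ 57.1 -68.9  52.2] rot [ 0.002 -0.009 -0.008]
[359, 275, 13, 11, 57] [364.21052632 279.14035088] [[0.5428651  0.24999234 0.088     ]]
[7, 321, 79, 65, 1521] [ 46.04602235 352.11768573] [[ 0.66283987 -0.09173479  0.088     ]]
[624, 371, 16, 29, 307] [633.07491857 386.21498371] [[0.64600673 0.56823136 0.088     ]]
[124, 474, 39, 6, 187] [141.41176471 477.01069519] [[ 8.44144643e-01 -4.39528668e-04  8.80000000e-02]]
```

View pics/w1.png

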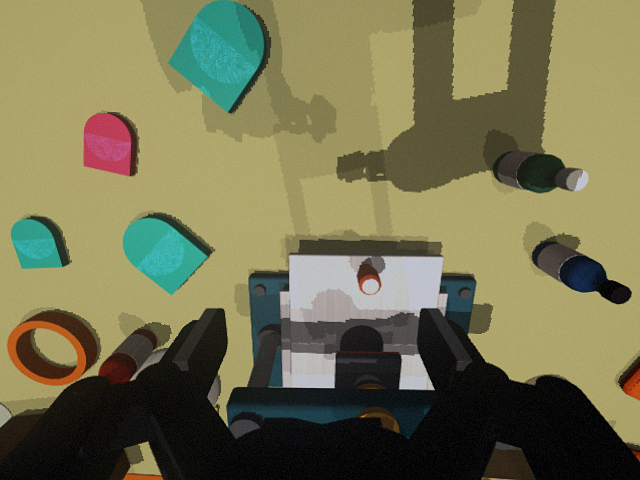

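The wrist view shows the handle top at (370,285). The pink lift at (110,145) and small teal at (38,243) both have their round ends up-image, which is −x, so the axis signs agree. Now the handle.

```bash
python3 -c "
from h import *; c=cam('wrist'); print(onplane(c,[[370,285]],.088)); goal(.551,.256,.066,184.7)"
```

```text
[[0.55364742 0.25693242 0.088     ]]
shift [212.7 -67.   52. ] rot [ 0.002 -0.009 -0.004]
```

```bash
python3 -m jog '[[[0.3,60,-68,52,0,0,0],[0.3,60,-68,52,0,0,0],[0.3,60,-68,52,0,0,0]]]'
python3 -m jog '[[[0.3,151,0,0,0,-0.008,-0.004],[0.3,151,0,0,0,-0.008,-0.004],[0.3,151,0,0,0,-0.008,-0.004],[0.3,151,0,0,0,-0.008,-0.004],[0.3,151,0,0,0,-0.008,-0.004]]]'
python3 -c "
from h import *; goal(.553,.256,.066,184.7);print(proj(cam('wrist'),[[.553,.257,.088]]))"
```

```text
clock: 3.0
tcp_pos: [0.5544, 0.2586, 0.2148]
tcp_rot: [[-0.005, -0.997, -0.082], [-0.009, -0.082, 0.997], [-1.0, 0.006, -0.008]]
ft_force: [-0.3, -0.7, 0.1]
gripper_width: 0.651
clock: 3.5
tcp_pos: [0.5533, 0.2564, 0.0638]
tcp_rot: [[-0.003, -0.997, -0.081], [-0.001, -0.081, 0.997], [-1.0, 0.004, -0.001]]
ft_force: [0.5, 0.6, 1.0]
gripper_width: 0.649
shift [-2.2  0.4 -0.4] rot [-0.001 -0.001 -0.004]
[[318.1177063  363.02603559]]
```

Close on the peg, then pull the bed 125 mm towards −x (tool +y), slightly beyond.

```bash
python3 -m jog '[[[-1,0,0,0,0,0,0],[-1,0,0,0,0,0,0],[-1,0,0,0,0,0,0],[-1,0,0,0,0,0,0],[-1,0,0,0,0,0,0]]]'
python3 -m jog '[[[-1,0,20,0,0,0,0],[-1,0,40,0,0,0,0],[-1,0,60,0,0,0,0],[-1,0,80,0,0,0,0],[-1,0,95,0,0,0,0],[-1,0,110,0,0,0,0],[-1,0,120,0,0,0,0],[-1,0,127,0,0,0,0]]]'
python3 -m jog '[[[-1,0,1,0,0,0,0],[-1,0,1,0,0,0,0],[-1,0,1,0,0,0,0]]]'
```

```text
clock: 4.05
tcp_pos: [0.5575, 0.2559, 0.0692]
tcp_rot: [[0.006, -0.997, -0.082], [-0.001, -0.082, 0.997], [-1.0, -0.006, -0.002]]
ft_force: [0.2, -7.7, 10.4]
gripper_width: 0.262
clock: 4.85
tcp_pos: [0.4328, 0.2464, 0.0694]
tcp_rot: [[0.011, -0.997, -0.083], [0.0, -0.083, 0.997], [-1.0, -0.011, -0.0]]
ft_force: [17.6, -0.7, -27.8]
gripper_width: 0.262
clock: 5.15
tcp_pos: [0.4329, 0.2464, 0.0694]
tcp_rot: [[0.013, -0.996, -0.083], [0.001, -0.083, 0.997], [-1.0, -0.013, -0.001]]
ft_force: [4.6, 2.0, -15.8]
gripper_width: 0.261
```

```bash
python3 -m jog '[[[0.5,0,0,0,0,0,0],[0.5,0,0,0,0,0,0],[0.5,0,0,0,0,0,0],[0.5,-120,0,0,0,0,0],[0.5,-120,0,0,0,0,0],[0.5,-120,0,0,0,0,0],[1,-120,0,0,0,0,0]]]'
python3 - <<'E'
from h import *
goal(.435,-.047,.20,173)
c=cam("side"); P=None
vs,us=np.nonzero((c["d"]>0)); P=pts(c,np.c_[us,vs]); s=(P[:,2]>.040)&(P[:,2]<.0455)&(abs(P[:,0]-.52)<.2)&(abs(P[:,1]-.26)<.13)
print(cv2.minAreaRect((P[s][:,:2]*1000).astype(np.float32)))
E
```

```text
clock: 5.85
tcp_pos: [0.4337, 0.2473, 0.1933]
tcp_rot: [[0.02, -0.996, -0.083], [0.004, -0.083, 0.997], [-1.0, -0.021, 0.002]]
ft_force: [-0.3, 0.3, -0.0]
gripper_width: 0.898
shift [  -7.7   23.  -293.4] rot [0.205 0.004 0.02 ]
((553.5010375976562, 272.2705383300781), (240.48573303222656, 310.7850646972656), 86.3302001953125)
```

```bash
python3 -m jog '[[[1,-8,23,-294,0.205,0,0.02],[1,-8,23,-294,0.205,0,0.02],[1,-8,23,-294,0.205,0,0.02],[1,-8,23,-294,0.205,0,0.02],[1,-8,23,-294,0.205,0,0.02],[1,-8,23,-294,0.205,0,0.02],[1,-8,23,-294,0.205,0,0.02],[1,-8,23,-294,0.205,0,0.02]]]'
python3 -m jog '[[[1,0,0,0,0,0,0],[1,0,0,0,0,0,0]]]'
python3 - <<'E'
from h import *
c=cam("wrist"); cv2.imwrite("pics/w2.png",c["p"][:,:,::-1])
for nm,lo,hi in [("teal",(80,120,110),(95,255,255)),("pink",(165,120,110),(179,255,255))]:
    for m,s,ce in blobs(c,lo,hi,300): print(nm,s.tolist(),dshape(c,m,.012))
k=dshape(c,max([b for b in blobs(c,(165,120,110),(179,255,255),300)],key=lambda b:b[1][4])[0],.012)
a=np.radians(k[2]); g=k[0]/1000+.008*np.array([np.cos(a),np.sin(a)])
print(g); goal(*g,.03,k[2]+180)
E
```

```text
clock: 6.7
tcp_pos: [0.4326, -0.0488, 0.1974]
tcp_rot: [[-0.006, -0.992, 0.125], [0.004, 0.125, 0.992], [-1.0, 0.006, 0.003]]
ft_force: [-0.8, 1.0, -1.0]
gripper_width: 0.999
clock: 6.9
tcp_pos: [0.4317, -0.0473, 0.1966]
tcp_rot: [[-0.008, -0.992, 0.123], [0.004, 0.123, 0.992], [-1.0, 0.008, 0.003]]
ft_force: [-0.0, -0.1, -0.4]
gripper_width: 1.001
teal [450, 28, 61, 33, 1327] (array([299.83997, 104.06842], dtype=float32), [np.float32(19.586695), np.float32(51.64406)], np.float32(-104.474846), np.float64(2.342676943216274))
teal [342, 297, 77, 78, 4295] (array([563.008   ,   6.082859], dtype=float32), [np.float32(75.445526), np.float32(92.4708)], np.float32(50.45465), np.float64(0.2614428293964536))
teal [223, 324, 48, 52, 1825] (array([ 564.67883, -150.06113], dtype=float32), [np.float32(51.446915), np.float32(62.816532)], np.float32(7.3645134), np.float64(4.343374363873687))
pink [294, 192, 53, 64, 3055] (array([435.6236 , -46.45096], dtype=float32), [np.float32(51.123615), np.float32(62.690536)], np.float32(-8.525128), np.float64(2.2074957663601964))
[ 0.4435352 -0.0476369]
shift [166.8 -12.7   0.6] rot [ 0.026  0.003 -0.007]
```

View pics/w2.png

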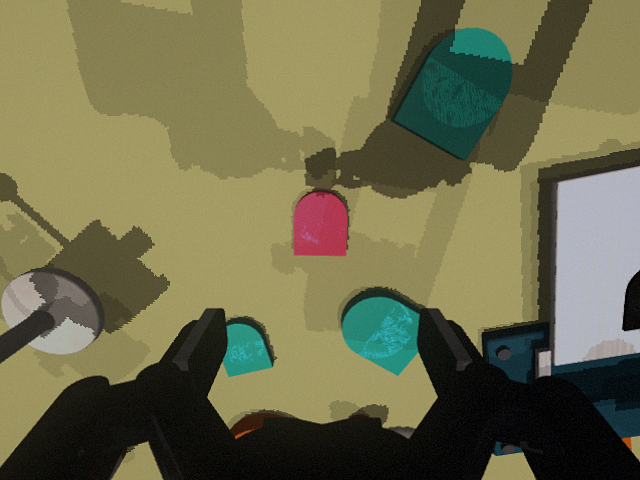

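The pink lift is centred at (321,225), and the fingers will straddle it. Going down.

```bash
python3 -m jog '[[[1,165,-12,0.6,0.026,0,-0.007],[1,165,-12,0.6,0.026,0,-0.007],[1,165,-12,0.6,0.026,0,-0.007],[1,165,-12,0.6,0.026,0,-0.007],[1,165,-12,0.6,0.026,0,-0.007],[1,165,-12,0.6,0.026,0,-0.007]]]'
python3 -m jog '[[[1,8,0,0,0,0,0],[1,14,0,0,0,0,0],[1,18,0,0,0,0,0],[1,18,0,0,0,0,0]]]'
python3 -c "
from h import *; goal(.4435,-.0476,.012,171.5)"
```

```text
clock: 7.55
tcp_pos: [0.443, -0.0468, 0.032]
tcp_rot: [[-0.001, -0.989, 0.147], [0.003, 0.147, 0.989], [-1.0, 0.001, 0.003]]
ft_force: [-0.3, 0.3, -0.5]
gripper_width: 0.997
clock: 7.95
tcp_pos: [0.4428, -0.0467, 0.0139]
tcp_rot: [[-0.001, -0.989, 0.147], [0.003, 0.147, 0.989], [-1.0, 0.001, 0.003]]
ft_force: [0.4, 0.1, -0.7]
gripper_width: 0.998
shift [ 1.9 -0.8 -0.8] rot [ 0.001  0.003 -0.001]
```

```bash
python3 -m jog '[[[-1,-1,0,0,0,0,0],[-1,-1,0,0,0,0,0],[-1,-1,0,0,0,0,0],[-1,-1,0,0,0,0,0],[-1,-1,0,0,0,0,0]]]'
python3 -m jog '[[[-1,-30,0,0,0,0,0],[-1,-60,0,0,0,0,0],[-1,-90,0,0,0,0,0],[-1,-100,0,0,0,0,0],[-1,-100,0,0,0,0,0]]]'
python3 - <<'E'
from h import *
c=cam("wrist"); cv2.imwrite("pics/w3.png",c["p"][:,:,::-1])
goal(.50,.22,.15,184.7)
E
```

```text
clock: 8.45
tcp_pos: [0.4431, -0.0469, 0.0155]
tcp_rot: [[0.0, -0.989, 0.147], [0.003, 0.147, 0.989], [-1.0, 0.0, 0.003]]
ft_force: [-1.1, 0.1, 8.2]
gripper_width: 0.583
clock: 8.95
tcp_pos: [0.4442, -0.0475, 0.1168]
tcp_rot: [[0.004, -0.989, 0.147], [0.002, 0.147, 0.989], [-1.0, -0.003, 0.003]]
ft_force: [-0.3, -0.1, -0.7]
gripper_width: 0.586
shift [-33.5 -16.8 272.8] rot [-0.23   0.003  0.001]
```

View pics/w3.png

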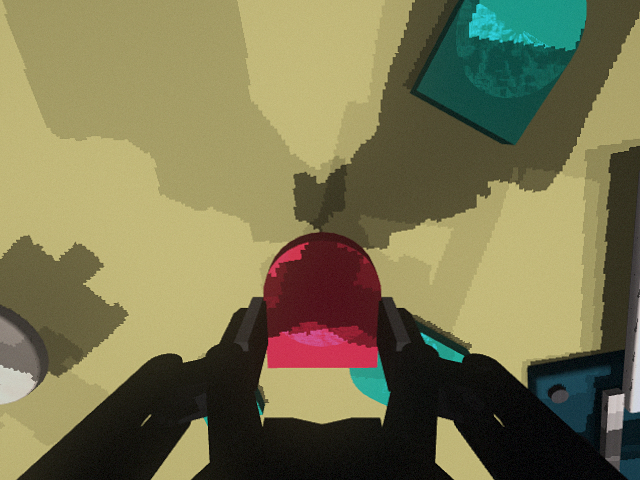

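The pink lift is held squarely between the pads. I'll measure how it sits in the hand, then look down at the pad.

```bash
cat >> h.py <<'E'
def held(c):
    """pose of held lift's straight-end middle and axis in world, top plane z given; uses pixels typed after viewing"""
E
python3 - <<'E'
from h import *
c=cam("wrist"); st=c["st"]; z=st["tcp_pos"][2]-.0035
q=onplane(c,[[322,232.5],[268,367.5],[377.5,367.5]],z)
t=((q-st["tcp_pos"])@st["tcp_rot"]*1000).round(1); print(t)
goal(.572,.252,.28,184.7)
E
python3 -m jog '[[[-1,-165,-17,160,0,0,0],[-1,-165,-17,160,0,0,0],[-1,-165,-17,160,0,0,0],[-1,-165,-17,160,0,0,0],[-1,-165,-17,160,0,0,0],[-1,-165,-17,160,0,0,0]]]'
python3 -c "
from h import *; goal(.572,.252,.28,184.7)"
```

```text
[[  3.5  42.7   2.1]
 [  3.5 -23.8 -23.3]
 [  3.6 -23.9  28.3]]
shift [-164.1  -83.8  315.4] rot [-0.23   0.003 -0.001]
clock: 9.65
tcp_pos: [0.4852, 0.1106, 0.2818]
tcp_rot: [[0.004, -0.99, 0.144], [0.005, 0.144, 0.99], [-1.0, -0.003, 0.005]]
ft_force: [0.4, -0.2, -0.1]
gripper_width: 0.582
shift [  2.8 -65.4 152.4] rot [-0.227  0.005  0.004]
```

```bash
python3 -m jog '[[[-1,3,-65,152,-0.227,0,0],[-1,3,-65,152,-0.227,0,0],[-1,3,-65,152,-0.227,0,0],[-1,3,-65,152,-0.227,0,0],[-1,3,-65,152,-0.227,0,0],[-1,3,-65,152,-0.227,0,0]]]'
python3 -m jog '[[[-1,0,0,0,0,0,0],[-1,0,0,0,0,0,0]]]'
python3 - <<'E'
from h import *
c=cam("wrist"); cv2.imwrite("pics/w4.png",c["p"][:,:,::-1]); np.savez("w4.npz",**{k:c[k] for k in("p","d","K","D","W")},tp=c["st"]["tcp_pos"],tr=c["st"]["tcp_rot"])
print(c["st"]["tcp_pos"])
for m,s,ce in blobs(c,(0,0,0),(179,255,50),300): print(s.tolist(),ce.round(),dshape(c,m,.045))
E
```

```text
clock: 10.25
tcp_pos: [0.5702, 0.2503, 0.2768]
tcp_rot: [[-0.001, -0.997, -0.082], [0.002, -0.082, 0.997], [-1.0, 0.001, 0.002]]
ft_force: [-0.7, 0.3, -0.5]
gripper_width: 0.582
clock: 10.45
tcp_pos: [0.569, 0.2485, 0.2758]
tcp_rot: [[-0.004, -0.997, -0.081], [0.001, -0.081, 0.997], [-1.0, 0.004, 0.001]]
ft_force: [0.3, 0.7, -0.7]
gripper_width: 0.591
[0.56904253 0.24852793 0.27579706]
[571, 182, 39, 28, 708] [590. 196.] (array([532.63464, 535.32336], dtype=float32), [np.float32(22.16104), np.float32(44.041485)], np.float32(76.03968), np.float64(0.8436032111554939))
[359, 237, 46, 35, 1004] [384. 255.] (array([616.47064, 322.7089 ], dtype=float32), [np.float32(41.443916), np.float32(51.874466)], np.float32(94.68955), np.float64(2.814380681588372))
[0, 297, 628, 183, 61851] [302. 414.] (array([825.3508 , 273.52396], dtype=float32), [np.float32(298.63), np.float32(885.7401)], np.float32(-85.11009), np.float64(22.646999683036697))
```

View pics/w4.png

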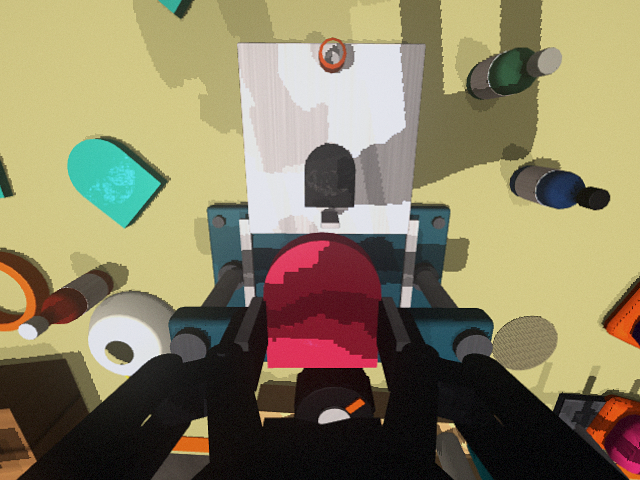

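The pad is at (330,175), columns 305–355 and rows 143–207, with the stop behind it at (330,215). I'll segment it and compute the move.

Run:
```python
from h import *
c=dict(np.load("w4.npz")); g=cv2.cvtColor(c["p"],cv2.COLOR_RGB2GRAY)
m=np.zeros_like(g); r=(slice(130,209),slice(295,365)); m[r]=(g[r]<95)
m=cv2.morphologyEx(m,cv2.MORPH_OPEN,np.ones((5,5)))
n,l,s,ce=cv2.connectedComponentsWithStats(m); print(s.tolist())
i=1+np.argmax(s[1:,4]); ctr,L,a,off=dshape(c,l==i,.045); print("pad",ctr,L,a,off)
k=max(cv2.findContours((l==i).astype(np.uint8),0,1)[0],key=len)[:,0]
print(k[:,0].min(),k[:,0].max(),k[:,1].min(),k[:,1].max())
# held slab seen: centre in tool
t=np.array([0,8.2,2.4]) ; R=c["tr"]
print("seen pad centre in tool now",((np.r_[ctr/1000,.045]-c["tp"])@R*1000).round(1))
st=bot.get_state(); print(st["tcp_pos"]); goal(*st["tcp_pos"],184.7)
```

```text
[[0, 0, 640, 480, 304315], [305, 144, 50, 64, 2885]]
pad [533.6461 256.4394] [np.float32(52.76386), np.float32(65.8904)] 3.7649674 2.1150421144064366
305 354 144 207
seen pad centre in tool now [230.9  33.8  10.4]
[0.56940414 0.24881034 0.27633459]
shift [0. 0. 0.] rot [-0.001  0.002 -0.003]
```

```bash
python3 -m jog '[[[-1,0,26,8,0,0,0],[-1,90,26,8,0,0,0],[-1,170,26,8,0,0,0],[-1,170,26,8,0,0,0],[-1,170,26,8,0,0,0],[-1,170,26,8,0,0,0],[-1,170,26,8,0,0,0]]]'
python3 - <<'E'
from h import *
c=cam("wrist"); cv2.imwrite("pics/w5.png",c["p"][:,:,::-1])
st=c["st"];print(st["tcp_pos"],st["ft_force"])
print("seen pad c in tool",((np.array([.5336,.2564,.045])-st["tcp_pos"])@st["tcp_rot"]*1000).round(1)); goal(*st["tcp_pos"],184.5)
E
```

```text
clock: 11.2
tcp_pos: [0.5428, 0.2547, 0.1071]
tcp_rot: [[-0.002, -0.997, -0.08], [0.002, -0.08, 0.997], [-1.0, 0.002, 0.002]]
ft_force: [0.6, -0.3, -0.2]
gripper_width: 0.587
[0.54283549 0.25466437 0.10713389] [ 0.64915822 -0.26220277 -0.21273537]
seen pad c in tool [62.2  8.9  2.4]
shift [ 1.   0.9 -0.3] rot [0.002 0.002 0.   ]
```

View pics/w5.png

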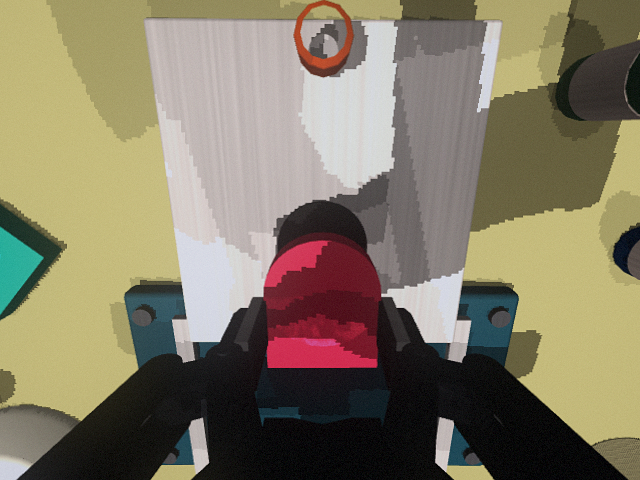

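The slab (centre column 322) is lined up with the pad (321). Lowering.

```bash
python3 -m jog '[[[-1,25,1,0,0,0,0],[-1,40,1,0,0,0,0],[-1,44,1,0,0,0,0],[-1,44,1,0,0,0,0],[-1,44,1,0,0,0,0]]]'
python3 -m jog '[[[-1,1,0,0,0,0,0],[-1,1.5,0,0,0,0,0],[-1,2,0,0,0,0,0],[-1,2,0,0,0,0,0]]]'
python3 -c "
from h import *
st=bot.get_state();print('pad c in tool',((np.array([.5336,.2564,.045])-st['tcp_pos'])@st['tcp_rot']*1000).round(1))"
```

```text
clock: 11.75
tcp_pos: [0.5439, 0.2555, 0.0658]
tcp_rot: [[0.003, -0.997, -0.08], [0.003, -0.08, 0.997], [-1.0, -0.003, 0.003]]
ft_force: [-0.5, -0.7, -0.5]
gripper_width: 0.588
clock: 12.15
tcp_pos: [0.544, 0.2555, 0.0639]
tcp_rot: [[0.003, -0.997, -0.08], [0.003, -0.08, 0.997], [-1.0, -0.003, 0.003]]
ft_force: [0.4, -0.0, 0.2]
gripper_width: 0.586
pad c in tool [18.8 10.3  1.7]
```

```bash
python3 -m jog '[[[-1,0,2,-0.7,0,0,0],[-1,1.5,2,-0.7,0,0,0],[-1,2.5,2,-0.7,0,0,0],[-1,3,2,-0.7,0,0,0],[-1,3,2,-0.7,0,0,0]]]'
python3 -m jog '[[[-1,1,0,0,0,0,0],[-1,1,0,0,0,0,0]]]'
python3 -c "
from h import *
st=bot.get_state();print('pad c in tool',((np.array([.5336,.2564,.045])-st['tcp_pos'])@st['tcp_rot']*1000).round(1))"
```

```text
clock: 12.65
tcp_pos: [0.542, 0.2546, 0.0607]
tcp_rot: [[0.003, -0.997, -0.08], [0.003, -0.08, 0.997], [-1.0, -0.003, 0.003]]
ft_force: [-0.4, 0.4, -0.3]
gripper_width: 0.589
clock: 12.85
tcp_pos: [0.5423, 0.2547, 0.0606]
tcp_rot: [[0.003, -0.997, -0.081], [0.003, -0.081, 0.997], [-1.0, -0.004, 0.003]]
ft_force: [-2.1, -0.8, 7.7]
gripper_width: 0.583
pad c in tool [15.6  8.6  2.4]
```

Contact made. I release, back off, and go on to the small teal lift.

```bash
python3 -m jog '[[[0.4,0,0,0,0,0,0],[0.4,0,0,0,0,0,0],[0.7,0,0,0,0,0,0],[1,0,0,0,0,0,0],[1,-50,0,0,0,0,0],[1,-100,0,0,0,0,0],[1,-140,0,0,0,0,0],[1,-140,0,0,0,0,0]]]'
python3 - <<'E'
from h import *
c=cam("wrist"); cv2.imwrite("pics/w6.png",c["p"][:,:,::-1])
for m,s,ce in blobs(c,(165,120,60),(179,255,255),800): print(s.tolist(),dshape(c,m,.057))
goal(.565,-.150,.20,187)
E
```

```text
clock: 13.65
tcp_pos: [0.5458, 0.2556, 0.207]
tcp_rot: [[0.014, -0.997, -0.081], [0.007, -0.081, 0.997], [-1.0, -0.015, 0.006]]
ft_force: [0.2, 0.0, -0.6]
gripper_width: 1.001
[290, 177, 61, 46, 2005] (array([520.90735, 253.68393], dtype=float32), [np.float32(35.85451), np.float32(50.721287)], np.float32(106.05857), np.float64(0.619554003963145))
[291, 213, 60, 38, 1356] (array([550.8519 , 257.68488], dtype=float32), [np.float32(33.118793), np.float32(51.02452)], np.float32(-87.097046), np.float64(0.5705199817196988))
shift [   1.9   11.8 -405.4] rot [-0.041  0.005  0.011]
```

View pics/w6.png

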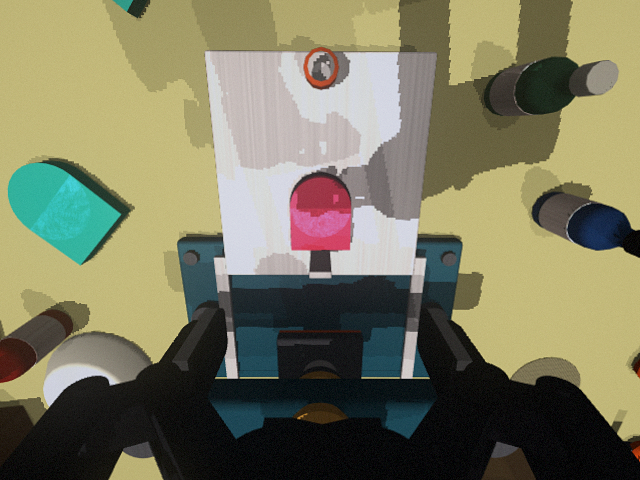

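Pink sits square on the pad at (321,213). Measure it for the second placing, then go to teal.

```bash
python3 - <<'E'
from h import *
c=cam("wrist")
bs=blobs(c,(160,100,40),(179,255,255),800); m=sum(b[0].astype(int) for b in bs if 250<b[2][0]<400)>0
m=cv2.morphologyEx(m.astype(np.uint8),cv2.MORPH_CLOSE,np.ones((9,9)))
print("pink on pad",dshape(c,m,.057))
E
python3 -m jog '[[[1,2,12,-405,-0.041,0,0.011],[1,2,12,-405,-0.041,0,0.011],[1,2,12,-405,-0.041,0,0.011],[1,2,12,-405,-0.041,0,0.011],[1,2,12,-405,-0.041,0,0.011],[1,2,12,-405,-0.041,0,0.011],[1,2,12,-405,-0.041,0,0.011],[1,2,12,-405,-0.041,0,0.011]]]'
python3 -m jog '[[[1,0,0,-20,0,0,0],[1,0,0,-20,0,0,0],[1,0,0,-20,0,0,0]]]'
python3 - <<'E'
from h import *
c=cam("wrist"); cv2.imwrite("pics/w7.png",c["p"][:,:,::-1])
for m,s,ce in blobs(c,(80,100,60),(95,255,255),300):
    k=dshape(c,m,.012); print(s.tolist(),k)
    a=np.radians(k[2]); g=k[0]/1000+.008*np.array([np.cos(a),np.sin(a)])
    print(g); goal(*g,.032,k[2]+180)
E
```

```text
pink on pad (array([534.82874, 255.5235 ], dtype=float32), [np.float32(51.756546), np.float32(65.26627)], np.float32(6.3415704), np.float64(2.2906254324602857))
clock: 14.55
tcp_pos: [0.5613, -0.1468, 0.196]
tcp_rot: [[-0.009, -0.993, -0.121], [0.005, -0.121, 0.993], [-1.0, 0.008, 0.006]]
ft_force: [1.2, -0.1, -0.1]
gripper_width: 1.003
clock: 14.85
tcp_pos: [0.5624, -0.1662, 0.194]
tcp_rot: [[-0.012, -0.993, -0.12], [0.007, -0.12, 0.993], [-1.0, 0.011, 0.008]]
ft_force: [-0.3, -0.1, -0.5]
gripper_width: 1.001
[617, 0, 23, 31, 399] (array([361.57642,  60.93215], dtype=float32), [np.float32(11.869687), np.float32(31.07147)], np.float32(-124.47142), np.float64(0.7552573946056651))
[0.35704845 0.05433688]
shift [166.2 175.6 241.7] rot [ 2.294 -0.008 -0.015]
[308, 193, 54, 64, 3087] (array([ 564.55334, -150.4802 ], dtype=float32), [np.float32(50.97501), np.float32(62.43854)], np.float32(6.768151), np.float64(2.5145481147444952))
[ 0.57249755 -0.14953738]
shift [162.3 -13.5  13.3] rot [ 0.003  0.008 -0.011]
[451, 197, 103, 98, 6424] (array([561.45935 ,   7.494713], dtype=float32), [np.float32(76.023476), np.float32(92.44488)], np.float32(50.68452), np.float64(3.4352217217694365))
[0.5665281  0.01368407]
shift [163.5 -27.4 176. ] rot [-0.763  0.012 -0.007]
```

```bash
python3 -m jog '[[[1,160,-13,11.5,0.003,0.008,-0.011],[1,160,-13,11.5,0.003,0.008,-0.011],[1,160,-13,11.5,0.003,0.008,-0.011],[1,160,-13,11.5,0.003,0.008,-0.011],[1,160,-13,11.5,0.003,0.008,-0.011],[1,160,-13,11.5,0.003,0.008,-0.011]]]'
python3 -c "
from h import *; goal(.5725,-.151,.0145,186.8)"
```

```text
clock: 15.5
tcp_pos: [0.5734, -0.1512, 0.0359]
tcp_rot: [[0.002, -0.993, -0.119], [-0.001, -0.119, 0.993], [-1.0, -0.002, -0.001]]
ft_force: [-0.7, 0.3, 0.6]
gripper_width: 1.0
shift [21.4  0.9  0.3] rot [ 0.001 -0.001  0.002]
```

```bash
python3 -m jog '[[[1,10,1,0,0,0,0],[1,18,1,0,0,0,0],[1,21,1,0,0,0,0],[1,21.5,1,0,0,0,0],[1,21.5,1,0,0,0,0]]]'
python3 -m jog '[[[-1,0,0,0,0,0,0],[-1,0,0,0,0,0,0],[-1,0,0,0,0,0,0],[-1,0,0,0,0,0,0],[-1,0,0,0,0,0,0]]]'
python3 -m jog '[[[-1,-30,0,0,0,0,0],[-1,-60,0,0,0,0,0],[-1,-90,0,0,0,0,0],[-1,-120,0,0,0,0,0],[-1,-120,0,0,0,0,0],[-1,-120,0,0,0,0,0]]]'
python3 - <<'E'
from h import *
c=cam("wrist"); cv2.imwrite("pics/w8.png",c["p"][:,:,::-1])
goal(.58,.255,.28,184.6)
E
```

```text
clock: 16.0
tcp_pos: [0.5724, -0.1514, 0.0144]
tcp_rot: [[0.002, -0.993, -0.119], [-0.001, -0.119, 0.993], [-1.0, -0.002, -0.001]]
ft_force: [-0.0, -0.0, 0.4]
gripper_width: 1.003
clock: 16.5
tcp_pos: [0.5727, -0.1516, 0.015]
tcp_rot: [[0.003, -0.993, -0.119], [-0.001, -0.119, 0.993], [-1.0, -0.003, -0.001]]
ft_force: [-0.3, 0.2, 4.5]
gripper_width: 0.586
clock: 17.1
tcp_pos: [0.5726, -0.1515, 0.1355]
tcp_rot: [[0.004, -0.993, -0.119], [-0.002, -0.119, 0.993], [-1.0, -0.004, -0.002]]
ft_force: [0.1, 0.5, -0.6]
gripper_width: 0.586
shift [-145.9  -56.7  402.2] rot [ 0.039 -0.001  0.002]
```

View pics/w8.png

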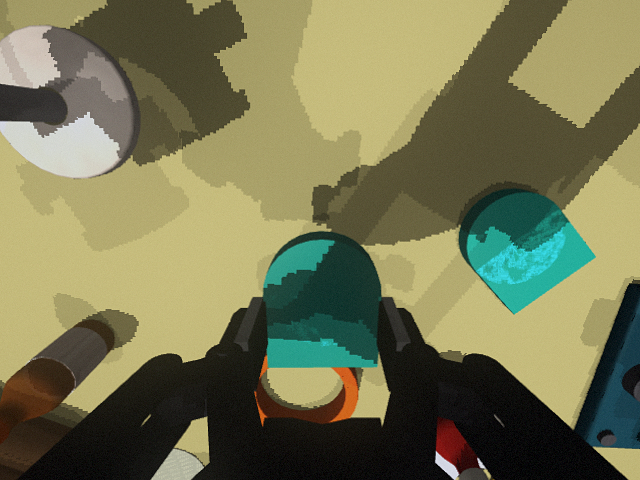

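Teal is held just as pink was (same pixels), so the same TCP x and y apply, 12 mm higher.

```bash
python3 -m jog '[[[-1,-65,-20,402,0.039,0,0],[-1,-65,-20,402,0.039,0,0],[-1,-65,-20,402,0.039,0,0],[-1,-65,-20,402,0.039,0,0],[-1,-65,-20,402,0.039,0,0],[-1,-65,-20,402,0.039,0,0],[-1,-65,-20,402,0.039,0,0],[-1,-65,-20,402,0.039,0,0]]]'
python3 -m jog '[[[-1,0,0,0,0,0,0],[-1,0,0,0,0,0,0],[-1,0,0,0,0,0,0]]]'
python3 -c "
from h import *; goal(.5423,.2547,.085,184.7)"
```

```text
clock: 17.95
tcp_pos: [0.5426, 0.2442, 0.1961]
tcp_rot: [[-0.001, -0.997, -0.08], [-0.002, -0.08, 0.997], [-1.0, 0.002, -0.002]]
ft_force: [0.1, -0.6, -0.6]
gripper_width: 0.586
clock: 18.25
tcp_pos: [0.5417, 0.2431, 0.1945]
tcp_rot: [[-0.004, -0.997, -0.08], [-0.003, -0.08, 0.997], [-1.0, 0.005, -0.003]]
ft_force: [0.4, -1.5, 0.0]
gripper_width: 0.584
shift [109.4  -2.   11.8] rot [-0.002 -0.003 -0.005]
```

```bash
python3 -m jog '[[[-1,40,-2,11.8,0,-0.003,-0.005],[-1,80,-2,11.8,0,-0.003,-0.005],[-1,109,-2,11.8,0,-0.003,-0.005],[-1,109,-2,11.8,0,-0.003,-0.005],[-1,109,-2,11.8,0,-0.003,-0.005],[-1,109,-2,11.8,0,-0.003,-0.005]]]'
python3 - <<'E'
from h import *; goal(.5423,.2547,.0725,184.7)
c=cam("wrist"); cv2.imwrite("pics/w9.png",c["p"][150:450,150:500,::-1])
E
```

```text
clock: 18.85
tcp_pos: [0.5438, 0.2542, 0.087]
tcp_rot: [[0.003, -0.997, -0.079], [0.001, -0.079, 0.997], [-1.0, -0.003, 0.0]]
ft_force: [0.1, 0.3, -0.4]
gripper_width: 0.585
shift [14.5  1.5  0.6] rot [-0.003  0.     0.003]
```

View pics/w9.png

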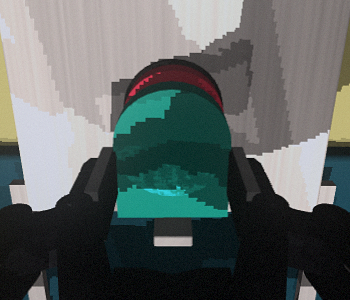

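```bash
python3 -m jog '[[[-1,6,1.5,0.6,-0.003,0,0.003],[-1,11,1.5,0.6,-0.003,0,0.003],[-1,13.5,1.5,0.6,-0.003,0,0.003],[-1,14.5,1.5,0.6,-0.003,0,0.003],[-1,14.5,1.5,0.6,-0.003,0,0.003]]]'
python3 -m jog '[[[-1,0.7,0,0,0,0,0],[-1,0.7,0,0,0,0,0]]]'
```

```text
clock: 19.4
tcp_pos: [0.5422, 0.2551, 0.0726]
tcp_rot: [[0.0, -0.997, -0.082], [0.001, -0.082, 0.997], [-1.0, -0.0, 0.0]]
ft_force: [-0.8, 0.4, 0.2]
gripper_width: 0.583
clock: 19.6
tcp_pos: [0.5424, 0.2551, 0.0721]
tcp_rot: [[0.0, -0.997, -0.083], [0.001, -0.083, 0.997], [-1.0, -0.0, 0.001]]
ft_force: [-0.5, -0.1, 1.7]
gripper_width: 0.585
```

```bash
python3 -m jog '[[[0.4,0.3,0,0,0,0,0],[0.4,0.3,0,0,0,0,0],[0.7,0,0,0,0,0,0],[1,0,0,0,0,0,0],[1,-50,0,0,0,0,0],[1,-100,0,0,0,0,0],[1,-130,0,0,0,0,0],[1,-130,0,0,0,0,0]]]'
python3 - <<'E'
from h import *
c=cam("wrist")
bs=blobs(c,(80,100,40),(95,255,255),500); m=sum(b[0].astype(int) for b in bs if 250<b[2][0]<400 and b[2][1]<300)>0
m=cv2.morphologyEx(m.astype(np.uint8),cv2.MORPH_CLOSE,np.ones((9,9)))
print("teal on pink",dshape(c,m,.069))
cv2.imwrite("pics/w10.png",cv2.resize(c["p"][130:310,200:440],None,fx=3,fy=3)[:,:,::-1])
goal(.4345,.247,.13,184.7)
E
```

```text
clock: 20.4
tcp_pos: [0.5456, 0.2562, 0.2075]
tcp_rot: [[0.01, -0.997, -0.083], [0.004, -0.083, 0.997], [-1.0, -0.01, 0.003]]
ft_force: [0.3, 0.8, -0.1]
gripper_width: 0.999
teal on pink (array([534.88513, 256.5578 ], dtype=float32), [np.float32(51.262352), np.float32(63.37086)], np.float32(4.906221), np.float64(2.0313022696574685))
shift [ 74.1 110.3   0.3] rot [0.001 0.002 0.006]
```

View pics/w10.png

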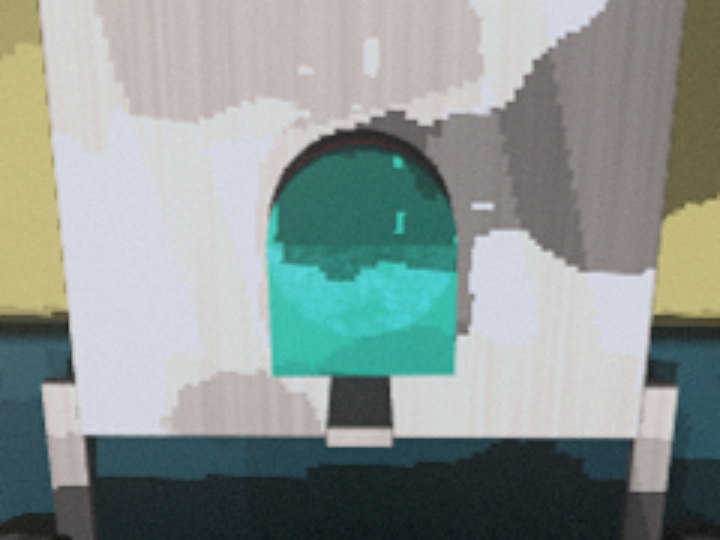

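The pile is squared on the pad: the teal, pink and pad centres agree to about 1 mm. Now the handle again.

```bash
python3 -m jog '[[[0.3,40,110,0,0,0,0],[0.3,40,110,0,0,0,0],[0.3,40,110,0,0,0,0],[0.3,40,110,0,0,0,0],[0.3,40,110,0,0,0,0]]]'
python3 -c "
from h import *; goal(.433,.2464,.067,184.7)"
```

```text
clock: 20.95
tcp_pos: [0.4348, 0.2467, 0.1635]
tcp_rot: [[0.006, -0.997, -0.083], [0.002, -0.083, 0.997], [-1.0, -0.006, 0.002]]
ft_force: [1.5, 1.6, -0.3]
gripper_width: 0.653
shift [96.5  2.3 -0.3] rot [0.001 0.002 0.006]
```

```bash
python3 -m jog '[[[0.3,50,2.3,0,0,0.002,0.006],[0.3,97,2.3,0,0,0.002,0.006],[0.3,97,2.3,0,0,0.002,0.006],[0.3,97,2.3,0,0,0.002,0.006],[-1,97,2.3,0,0,0.002,0.006],[-1,97,2.3,0,0,0.002,0.006],[-1,97,2.3,0,0,0.002,0.006],[-1,97,2.3,0,0,0.002,0.006]]]'
python3 -m jog '[[[-1,0,-4,0,0,0,0],[-1,0,-10,0,0,0,0],[-1,0,-18,0,0,0,0],[-1,0,-27,0,0,0,0],[-1,0,-36,0,0,0,0],[-1,0,-45,0,0,0,0],[-1,0,-54,0,0,0,0],[-1,0,-60,0,0,0,0]]]'
```

```text
clock: 21.75
tcp_pos: [0.4351, 0.2467, 0.069]
tcp_rot: [[0.005, -0.996, -0.084], [0.0, -0.084, 0.996], [-1.0, -0.005, -0.0]]
ft_force: [0.8, -5.0, 6.5]
gripper_width: 0.267
clock: 22.55
tcp_pos: [0.496, 0.2512, 0.0692]
tcp_rot: [[0.005, -0.996, -0.084], [-0.001, -0.084, 0.996], [-1.0, -0.005, -0.001]]
ft_force: [-3.5, -4.9, -7.6]
gripper_width: 0.259
```

```bash
python3 -m jog '[[[-1,0,-8,0,0,0,0],[-1,0,-17,0,0,0,0],[-1,0,-26,0,0,0,0],[-1,0,-35,0,0,0,0],[-1,0,-44,0,0,0,0],[-1,0,-52,0,0,0,0],[-1,0,-57,0,0,0,0],[-1,0,-61,0,0,0,0]]]'
python3 -m jog '[[[-1,0,-1,0,0,0,0],[-1,0,-2,0,0,0,0],[-1,0,-3,0,0,0,0],[-1,0,-4,0,0,0,0],[-1,0,-5,0,0,0,0],[-1,0,-5,0,0,0,0]]]'
```

```text
clock: 23.35
tcp_pos: [0.5576, 0.2559, 0.0692]
tcp_rot: [[0.005, -0.996, -0.084], [-0.002, -0.084, 0.996], [-1.0, -0.005, -0.002]]
ft_force: [-3.3, -4.5, -7.5]
gripper_width: 0.264
clock: 23.95
tcp_pos: [0.5587, 0.2559, 0.0691]
tcp_rot: [[-0.003, -0.996, -0.084], [-0.003, -0.084, 0.996], [-1.0, 0.003, -0.002]]
ft_force: [-13.6, -2.8, 2.8]
gripper_width: 0.263
```

The bed is home against its stop. Release, rise, and look down on the knob.

```bash
python3 -m jog '[[[-1,0,1,0,0,0,0],[0.2,0,1,0,0,0,0],[0.4,0,1,0,0,0,0],[0.4,0,1,0,0,0,0],[0.4,-50,1,0,0,0,0],[0.4,-100,1,0,0,0,0],[0.4,-150,1,0,0,0,0],[1,-200,1,0,0,0,0]]]'
python3 -m jog '[[[1,-130,-80,0,0,0,0],[1,-130,-80,0,0,0,0],[1,-130,-80,0,0,0,0],[1,-130,-80,0,0,0,0],[1,-130,-80,0,0,0,0]]]'
python3 -m jog '[[[1,0,0,0,0,0,0],[1,0,0,0,0,0,0]]]'
cat >> h.py <<'E'
def knobtop(c):
    h,w=c["d"].shape; vs,us=np.nonzero(c["d"]>0); P=pts(c,np.c_[us,vs])
    near=(abs(P[:,0]-.659)<.17)&(abs(P[:,1]-.264)<.16)
    k=P[near&(P[:,2]>.19)&(np.hypot(P[:,0]-.659,P[:,1]-.264)<.05)]; x=P[near&(P[:,2]>.15)&(P[:,2]<.166)]
    top=k[k[:,2]>np.percentile(k[:,2],60)-.004] if len(k) else k
    zt=np.median(top[:,2]); t=k[abs(k[:,2]-zt)<.004]
    return zt, np.median(x[:,2]), len(t), len(x), cv2.minEnclosingCircle((t[:,:2]*1000).astype(np.float32)), cv2.minAreaRect((x[:,:2]*1000).astype(np.float32))
E
python3 - <<'E'
from h import *
c=cam("wrist"); cv2.imwrite("pics/w11.png",c["p"][:,:,::-1]); print(c["st"]["tcp_pos"],knobtop(c))
for n in("scene","side"): print(n,knobtop(cam(n)))
E
```

```text
clock: 24.75
tcp_pos: [0.5588, 0.2567, 0.272]
tcp_rot: [[-0.001, -0.996, -0.084], [-0.002, -0.084, 0.996], [-1.0, 0.001, -0.002]]
ft_force: [1.5, -0.0, -1.2]
gripper_width: 0.85
clock: 25.25
tcp_pos: [0.6403, 0.2639, 0.4041]
tcp_rot: [[0.004, -0.997, -0.083], [0.0, -0.083, 0.997], [-1.0, -0.004, -0.0]]
ft_force: [-0.8, -0.7, -1.5]
gripper_width: 0.995
clock: 25.45
tcp_pos: [0.6392, 0.2639, 0.4026]
tcp_rot: [[0.002, -0.996, -0.084], [-0.001, -0.084, 0.996], [-1.0, -0.002, -0.001]]
ft_force: [-0.0, -1.4, -0.5]
gripper_width: 0.999
[0.63918513 0.26390234 0.40263953] (np.float64(0.47388717585278933), np.float64(0.16048418776412754), 8357, 6529, ((626.046875, 263.5852966308594), 36.258827209472656), ((658.317138671875, 265.99578857421875), (44.51277160644531, 276.8614196777344), 4.369537830352783))
scene (np.float64(0.6008116543878537), np.float64(0.16110439299372858), 169, 974, ((647.1541748046875, 257.04241943359375), 36.10684585571289), ((660.1024169921875, 260.8468017578125), (46.91051483154297, 276.173095703125), 4.385369777679443))
side (np.float64(0.6226337246964206), np.float64(0.159380451023738), 43, 1209, ((637.6788940429688, 293.5491638183594), 22.19664764404297), ((658.2034301757812, 266.81207275390625), (52.30135726928711, 276.9273986816406), 4.040862560272217))
```

View pics/w11.png

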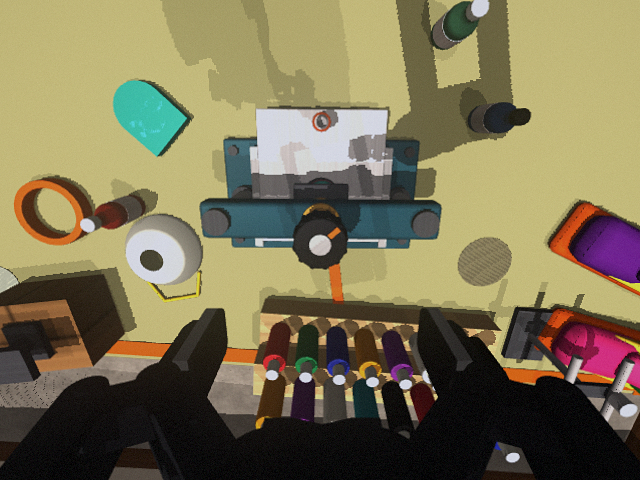

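```bash
sed -i 's/near&(P\[:,2\]>.19)/near\&(P[:,2]>.19)\&(P[:,2]<.26)/' h.py
python3 -m jog '[[[1,0,0,0,-1.0,0,0],[1,0,0,0,-1.0,0,0],[1,0,0,0,-1.0,0,0],[1,0,0,0,-1.0,0,0],[1,0,0,0,-1.0,0,0],[1,0,0,0,-1.0,0,0],[1,0,0,0,-1.0,0,0]]]'
python3 -m jog '[[[1,0,0,0,-0.4,0,0],[1,0,0,0,-0.4,0,0],[1,0,0,0,-0.4,0,0],[1,0,0,0,-0.4,0,0]]]'
python3 - <<'E'
from h import *
for n in("scene","side"): print(n,knobtop(cam(n)))
st=bot.get_state(); print(st["joint_positions"]); goal(.659,.2637,.223,265)
E
```

```text
clock: 26.3
tcp_pos: [0.6389, 0.2639, 0.4023]
tcp_rot: [[0.001, -0.463, -0.886], [-0.001, -0.886, 0.463], [-1.0, 0.0, -0.001]]
ft_force: [0.4, -0.1, -0.4]
gripper_width: 1.004
clock: 26.7
tcp_pos: [0.6384, 0.2639, 0.4017]
tcp_rot: [[-0.0, -0.08, -0.997], [-0.001, -0.997, 0.08], [-1.0, 0.001, 0.0]]
ft_force: [0.4, 0.2, 0.1]
gripper_width: 1.002
scene (np.float64(0.2397741030380785), np.float64(0.16126559802281226), 223, 976, ((657.1184692382812, 262.78558349609375), 28.902915954589844), ((660.8222045898438, 259.6361083984375), (46.38141632080078, 276.8375549316406), 3.8332042694091797))
side (np.float64(0.2383375364451873), np.float64(0.15954195436060087), 209, 1218, ((657.9286499023438, 266.01416015625), 28.09528160095215), ((657.1652221679688, 267.1429138183594), (52.472450256347656, 277.9652404785156), 3.7619333267211914))
[ 1.67613731e+01  2.35886567e+01  6.03661453e+01 -6.01749675e-02
  9.60455620e+01 -1.58426841e+02]
shift [178.9  -1.7 -20.3] rot [ 0.003 -0.    -0.001]
```

```bash
python3 -m jog '[[[1,50,-1.7,-20,0,0,0],[1,100,-1.7,-20,0,0,0],[1,140,-1.7,-20,0,0,0],[1,165,-1.7,-20,0,0,0],[1,181,-1.7,-20,0,0,0],[1,181,-1.7,-20,0,0,0],[1,181,-1.7,-20,0,0,0]]]'
python3 -c "
from h import *; goal(.659,.2637,.221,265)"
```

```text
clock: 27.5
tcp_pos: [0.6588, 0.2638, 0.2212]
tcp_rot: [[0.0, -0.085, -0.996], [-0.001, -0.996, 0.085], [-1.0, 0.001, -0.0]]
ft_force: [-0.1, -0.4, 0.3]
gripper_width: 1.002
shift [ 0.2  0.1 -0.2] rot [ 0.002 -0.    -0.001]
```

```bash
python3 -m jog '[[[-1,0,0,0,0,0,0],[-1,0,0,0,0,0,0],[-1,0,0,0,0,0,0],[-1,0,0,0,0,0,0],[-1,0,0,0,0,0,0]]]'
```

```text
clock: 28.0
tcp_pos: [0.6579, 0.2642, 0.2231]
tcp_rot: [[-0.0, -0.085, -0.996], [-0.0, -0.996, 0.085], [-1.0, 0.0, 0.0]]
ft_force: [-5.1, -0.1, 7.3]
gripper_width: 0.571
```

```bash
python3 -m jog '[[[-1,0.6,0,0,0.14,0,0],[-1,1.1,0,0,0.28,0,0],[-1,1.6,0,0,0.42,0,0],[-1,2.1,0,0,0.56,0,0],[-1,2.7,0,0,0.7,0,0],[-1,3.2,0,0,0.84,0,0],[-1,3.7,0,0,0.98,0,0],[-1,4.3,0,0,1.12,0,0]]]'
python3 -m jog '[[[-1,0,0,0,0,0,0],[-1,0,0,0,0,0,0]]]'
python3 -c "
from h import *; print(bot.get_state()['moment']); goal(.659,.2637,.221,265)"
```

```text
clock: 28.8
tcp_pos: [0.6586, 0.2637, 0.219]
tcp_rot: [[0.001, -0.936, -0.352], [-0.001, -0.352, 0.936], [-1.0, -0.001, -0.001]]
ft_force: [2.8, -2.1, -3.7]
gripper_width: 0.57
clock: 29.0
tcp_pos: [0.6586, 0.2636, 0.219]
tcp_rot: [[0.001, -0.935, -0.354], [-0.001, -0.354, 0.935], [-1.0, -0.001, -0.001]]
ft_force: [1.2, -1.0, -3.6]
gripper_width: 0.566
[ 0.0080447  -0.12842179 -0.08603221]
shift [-2.  -0.4 -0.1] rot [-1.121 -0.002 -0.   ]
```

```bash
for i in 1 2 3; do python3 -m jog '[[[-1,0.5,0,0,0.14,0,0],[-1,1.1,0,0,0.28,0,0],[-1,1.6,0,0,0.42,0,0],[-1,2.1,0,0,0.56,0,0],[-1,2.7,0,0,0.7,0,0],[-1,3.2,0,0,0.84,0,0],[-1,3.7,0,0,0.98,0,0],[-1,4.3,0,0,1.12,0,0]]]'; done
python3 -c "
from h import *; print(bot.get_state()['moment'],bot.get_state()['joint_positions'][5]); goal(.659,.2637,.221,265)"
```

```text
clock: 29.8
tcp_pos: [0.6584, 0.2627, 0.2147]
tcp_rot: [[0.001, -0.725, 0.689], [-0.002, 0.689, 0.725], [-1.0, -0.002, -0.001]]
ft_force: [1.1, -3.4, -2.7]
gripper_width: 0.569
clock: 30.6
tcp_pos: [0.6575, 0.2624, 0.2104]
tcp_rot: [[-0.001, 0.306, 0.952], [-0.003, 0.952, -0.306], [-1.0, -0.003, -0.0]]
ft_force: [-1.3, -0.6, -1.6]
gripper_width: 0.567
clock: 31.4
tcp_pos: [0.6569, 0.2632, 0.2061]
tcp_rot: [[-0.002, 0.991, 0.137], [-0.002, 0.137, -0.991], [-1.0, -0.002, 0.001]]
ft_force: [-0.8, 1.8, -2.3]
gripper_width: 0.568
[0.86090538 0.21128083 0.07411744] 98.43511454496318
shift [-14.9   2.1  -0.2] rot [1.795 0.003 0.   ]
```

```bash
python3 -m jog '[[[-1,0.5,0,0,0.14,0,0],[-1,1.1,0,0,0.28,0,0],[-1,1.6,0,0,0.42,0,0],[-1,2.1,0,0,0.56,0,0],[-1,2.7,0,0,0.7,0,0],[-1,3.2,0,0,0.84,0,0],[-1,3.2,0,0,0.84,0,0]]]'
python3 -m jog '[[[0.2,0,0,0,0,0,0],[0.6,0,0,0,0,0,0],[1,0,0,0,0,0,0],[1,0,0,0,0,0,0],[1,-40,0,0,0,0,0],[1,-80,0,0,0,0,0],[1,-120,0,0,0,0,0],[1,-160,0,0,0,0,0]]]'
python3 -m jog '[[[1,-20,0,0,0,0,0],[1,-20,0,0,0,0,0]]]'
python3 - <<'E'
from h import *
print(bot.get_state()["joint_positions"][5])
out=[]
for n in("scene","side"):
    c=cam(n); print(n,knobtop(c))
    a=[(360,140,480,280),(160,215,280,335)][n=="side"]
    out.append(cv2.resize(c["p"][a[1]:a[3],a[0]:a[2]],(400,466 if n=="scene" else 400),interpolation=cv2.INTER_CUBIC)[:400])
cv2.imwrite("pics/p12.png",np.hstack(out)[:,:,::-1])
E
```

```text
clock: 32.1
tcp_pos: [0.6571, 0.2639, 0.2029]
tcp_rot: [[-0.001, 0.764, -0.645], [-0.0, -0.645, -0.764], [-1.0, -0.001, 0.001]]
ft_force: [0.6, 2.2, -4.8]
gripper_width: 0.568
clock: 32.9
tcp_pos: [0.6571, 0.2638, 0.3648]
tcp_rot: [[-0.001, 0.764, -0.645], [-0.001, -0.645, -0.764], [-1.0, -0.001, 0.001]]
ft_force: [0.5, 0.2, 0.2]
gripper_width: 0.997
clock: 33.1
tcp_pos: [0.6588, 0.2642, 0.3901]
tcp_rot: [[0.007, 0.765, -0.644], [0.002, -0.644, -0.765], [-1.0, 0.004, -0.006]]
ft_force: [0.8, -0.1, 0.7]
gripper_width: 1.002
146.3826525148836
scene (np.float64(0.2196190918407725), np.float64(0.16097863456131245), 217, 933, ((659.3729248046875, 260.923583984375), 28.853986740112305), ((660.1040649414062, 261.3612365722656), (47.81829833984375, 277.5380554199219), 4.504823684692383))
side (np.float64(0.21772685084350185), np.float64(0.15949688034330167), 204, 1190, ((658.2237548828125, 265.1216125488281), 28.652524948120117), ((655.6348876953125, 267.07501220703125), (49.59991455078125, 277.1285705566406), 3.2898106575012207))
```

View pics/p12.png

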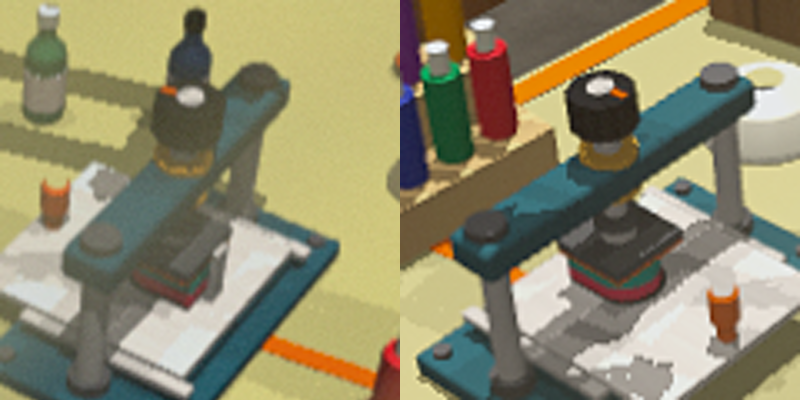

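The knob has dropped about 20.4 mm, as expected for 5.32 rad, and the platen is close above the teal/pink pile. I take a finer height reading from the wrist camera.

```bash
cat >> h.py <<'E'
def kz(c):
    vs,us=np.nonzero(c["d"]>0); P=pts(c,np.c_[us,vs]); r=np.hypot(P[:,0]-.659,P[:,1]-.265)
    zz=P[(r<.028)&(P[:,2]>.19)&(P[:,2]<.26)][:,2]
    h,e=np.histogram(zz,bins=np.arange(.19,.26,.001)); i=h.argmax()
    x=P[(P[:,2]>.157)&(P[:,2]<.166)&(abs(P[:,0]-.659)<.15)&(abs(P[:,1]-.264)<.13)&(r>.05)][:,2]
    b=P[(P[:,2]>.038)&(P[:,2]<.047)&(abs(P[:,0]-.56)<.04)&(abs(P[:,1]-.257)<.08)][:,2]
    return "knob mode",e[i].round(4),h[i-2:i+5].tolist(),"top>.",np.percentile(zz,[50,75,90,97]).round(4),"cross",np.median(x).round(4),len(x),"bed",np.median(b).round(4) if len(b) else None
E
python3 - <<'E'
from h import *
print(kz(cam("wrist")))
print(kz(cam("scene"))); print(kz(cam("side")))
E
```

```text
('knob mode', np.float64(0.218), [165, 635, 852, 377, 203, 41, 2], 'top>.', array([0.2182, 0.219 , 0.22  , 0.2207]), 'cross', np.float64(0.1606), 4777, 'bed', np.float64(0.0408))
('knob mode', np.float64(0.22), [38, 36, 41, 23, 15, 11, 1], 'top>.', array([0.2177, 0.2201, 0.2218, 0.2232]), 'cross', np.float64(0.1617), 497, 'bed', np.float64(0.0421))
('knob mode', np.float64(0.217), [25, 27, 46, 32, 40, 18, 3], 'top>.', array([0.2157, 0.2182, 0.2197, 0.221 ]), 'cross', np.float64(0.1601), 555, 'bed', np.float64(0.0409))
```

Knob top is about 0.220, and the clamp target is 0.212 (3 mm of spring), so about 2.1 rad remains. Rewind the wrist and regrip.

```bash
for i in 1 2; do python3 -m jog '[[[1,0,0,0,-1.15,0,0],[1,0,0,0,-1.15,0,0],[1,0,0,0,-1.15,0,0],[1,0,0,0,-1.15,0,0],[1,0,0,0,-1.15,0,0],[1,0,0,0,-1.15,0,0],[1,0,0,0,-1.15,0,0],[1,0,0,0,-1.15,0,0]]]'; done
python3 -c "
from h import *; goal(.659,.2637,.202,90); print(bot.get_state()['joint_positions'][5])"
```

```text
clock: 34.15
tcp_pos: [0.6557, 0.2633, 0.3806]
tcp_rot: [[-0.008, 0.898, 0.44], [-0.003, 0.44, -0.898], [-1.0, -0.008, -0.001]]
ft_force: [0.4, -0.5, 0.5]
gripper_width: 0.999
clock: 34.95
tcp_pos: [0.6551, 0.2631, 0.3786]
tcp_rot: [[-0.011, -0.04, 0.999], [-0.003, 0.999, 0.04], [-1.0, -0.003, -0.011]]
ft_force: [0.7, -1.0, 0.7]
gripper_width: 0.995
shift [176.5   1.    5.8] rot [ 0.04  -0.011  0.003]
13.978983236267165
```

```bash
python3 -m jog '[[[1,50,1,5.8,0,-0.011,0.003],[1,100,1,5.8,0,-0.011,0.003],[1,140,1,5.8,0,-0.011,0.003],[1,165,1,5.8,0,-0.011,0.003],[1,176,1,5.8,0,-0.011,0.003],[1,176,1,5.8,0,-0.011,0.003],[1,176,1,5.8,0,-0.011,0.003]]]'
python3 -m jog '[[[-1,0,0,0,0,0,0],[-1,0,0,0,0,0,0],[-1,0,0,0,0,0,0],[-1,0,0,0,0,0,0],[-1,0,0,0,0,0,0]]]'
python3 -c "
from h import *; print(bot.get_state()['moment']); goal(.659,.2637,.202,90)"
```

```text
clock: 35.65
tcp_pos: [0.6597, 0.264, 0.2035]
tcp_rot: [[0.001, -0.04, 0.999], [0.0, 0.999, 0.04], [-1.0, 0.0, 0.001]]
ft_force: [0.7, 0.1, 0.6]
gripper_width: 1.003
clock: 36.15
tcp_pos: [0.6579, 0.2642, 0.2056]
tcp_rot: [[-0.001, -0.04, 0.999], [0.001, 0.999, 0.04], [-1.0, 0.001, -0.001]]
ft_force: [-8.1, -1.6, 9.4]
gripper_width: 0.571
[-0.05400382  1.32356261 -0.09853007]
shift [ 3.6 -0.5  1.1] rot [ 0.04  -0.001 -0.001]
```

```bash
python3 -m jog '[[[-1,0.6,0,0,0.14,0,0],[-1,1.1,0,0,0.28,0,0],[-1,1.6,0,0,0.42,0,0],[-1,2.1,0,0,0.56,0,0],[-1,2.7,0,0,0.7,0,0],[-1,3.2,0,0,0.84,0,0],[-1,3.7,0,0,0.98,0,0]]]'
python3 -c "from h import *; print(bot.get_state()['moment'],bot.get_state()['effort'][5])"
for i in 1 2 3 4; do python3 -m jog '[[[-1,0.5,0,0,0.14,0,0],[-1,1.1,0,0,0.28,0,0]]]'
python3 -c "from h import *; print(bot.get_state()['moment'],bot.get_state()['effort'][5])"; done
python3 -c "from h import *; goal(.659,.2637,.202,90)"
```

```text
clock: 36.85
tcp_pos: [0.6584, 0.2638, 0.202]
tcp_rot: [[0.0, 0.811, 0.586], [0.0, 0.586, -0.811], [-1.0, 0.0, -0.0]]
ft_force: [1.5, -1.0, -5.1]
gripper_width: 0.567
[-0.17615073 -0.30510588  0.07061118] -1.7523923143744469
clock: 37.05
tcp_pos: [0.6585, 0.2636, 0.2009]
tcp_rot: [[0.001, 0.943, 0.333], [-0.0, 0.333, -0.943], [-1.0, 0.001, 0.0]]
ft_force: [1.5, -0.9, -5.1]
gripper_width: 0.563
[-0.09319593 -0.15063289  0.12522716] -1.6850025951862335
clock: 37.25
tcp_pos: [0.6586, 0.2634, 0.1998]
tcp_rot: [[0.001, 0.999, 0.054], [-0.0, 0.054, -0.999], [-1.0, 0.001, 0.0]]
ft_force: [0.3, -1.4, -4.1]
gripper_width: 0.57
[-0.0063506  -0.08940834  0.11434795] -1.6761021316051483
clock: 37.45
tcp_pos: [0.6586, 0.2631, 0.1987]
tcp_rot: [[0.001, 0.973, -0.23], [-0.001, -0.23, -0.973], [-1.0, 0.001, 0.0]]
ft_force: [0.3, -2.2, -3.6]
gripper_width: 0.567
[-0.05179251 -0.06001699  0.11907668] -1.6669796034693718
clock: 37.65
tcp_pos: [0.6585, 0.2629, 0.1976]
tcp_rot: [[0.001, 0.869, -0.495], [-0.001, -0.495, -0.869], [-1.0, 0.001, 0.001]]
ft_force: [0.4, -1.6, -3.6]
gripper_width: 0.563
[-0.11864587 -0.0654947   0.12766026] -1.6567686572670937
shift [-4.4  0.  -1. ] rot [-2.088e+00  2.000e-03 -0.000e+00]
```

```bash
python3 -m jog '[[[-1,0,0,0,0,0,0],[0.2,0,0,0,0,0,0],[0.6,0,0,0,0,0,0],[1,0,0,0,0,0,0],[1,-40,0,0,0,0,0],[1,-80,0,0,0,0,0],[1,-120,0,0,0,0,0],[1,-190,0,0,0,0,0]]]'
python3 -m jog '[[[1,-30,0,0,0,0,0],[1,-30,0,0,0,0,0],[1,-30,0,0,0,0,0]]]'
python3 - <<'E'
from h import *
print(kz(cam("wrist")),knobtop(cam("scene"))[:2],knobtop(cam("side"))[:2])
c=cam("scene"); print(kz(c)); s=cam("side"); print(kz(s))
cv2.imwrite("pics/p13.png",np.hstack([cv2.resize(c["p"][140:260,370:490],(400,400),interpolation=cv2.INTER_CUBIC),cv2.resize(s["p"][215:335,160:280],(400,400),interpolation=cv2.INTER_CUBIC)])[:,:,::-1])
# lamp: ball & head in scene/side
for n,q in(("scene",c),("side",s)):
    for m,st,ce in blobs(q,(3,170,120),(15,255,255),20):
        vs,us=np.nonzero(m); P=np.median(pts(q,np.c_[us,vs]),0)
        if P[2]>.1 and P[1]<-.1: print(n,st.tolist(),ce,P.round(3))
    vs,us=np.nonzero(q["d"]>0); P=pts(q,np.c_[us,vs]); f=P[(abs(P[:,0]-.54)<.13)&(abs(P[:,1]+.31)<.13)&(P[:,2]>.016)&(P[:,2]<.024)]
    print(n,"foot",len(f),cv2.minEnclosingCircle((f[:,:2]*1000).astype(np.float32)) if len(f) else None)
    f=P[(abs(P[:,0]-.54)<.15)&(abs(P[:,1]+.33)<.15)&(P[:,2]>.16)&(P[:,2]<.30)]; print("head",len(f),np.median(f,0),f.min(0),f.max(0))
E
```

```text
clock: 38.45
tcp_pos: [0.6575, 0.2629, 0.3683]
tcp_rot: [[-0.001, 0.87, -0.493], [-0.002, -0.493, -0.87], [-1.0, -0.0, 0.002]]
ft_force: [1.7, 0.3, -0.4]
gripper_width: 1.001
clock: 38.75
tcp_pos: [0.6578, 0.263, 0.3996]
tcp_rot: [[0.001, 0.87, -0.493], [-0.001, -0.493, -0.87], [-1.0, 0.002, 0.0]]
ft_force: [0.9, 0.1, -1.0]
gripper_width: 1.002
('knob mode', np.float64(0.21), [172, 591, 740, 275, 157, 36, 1], 'top>.', array([0.2101, 0.2108, 0.2119, 0.2127]), 'cross', np.float64(0.1605), 4404, 'bed', np.float64(0.0408)) (np.float64(0.21140396998094685), np.float64(0.16108229131800167)) (np.float64(0.21011284349540793), np.float64(0.15952037182935674))
('knob mode', np.float64(0.211), [30, 38, 42, 32, 22, 22, 6], 'top>.', array([0.2101, 0.2121, 0.2139, 0.2149]), 'cross', np.float64(0.1616), 510, 'bed', np.float64(0.0419))
('knob mode', np.float64(0.209), [15, 33, 50, 42, 29, 20, 5], 'top>.', array([0.2088, 0.2107, 0.212 , 0.2131]), 'cross', np.float64(0.1602), 557, 'bed', np.float64(0.0409))
scene [117, 267, 12, 12, 100] [122.47 272.82] [ 0.406 -0.41   0.236]
scene [162, 297, 12, 11, 109] [167.58715596 302.21100917] [ 0.535 -0.399  0.236]
scene [251, 370, 6, 4, 21] [253.57142857 371.28571429] [ 0.702 -0.352  0.106]
scene foot 500 ((506.4100341796875, -345.8828430175781), 44.54373550415039)
head 3427 [ 0.52592179 -0.35971535  0.24595313] [ 0.39023842 -0.4195106   0.16048774] [ 0.5719963  -0.27598386  0.28148591]
side foot 80 ((507.38250732421875, -328.289306640625), 34.640586853027344)
  return _methods._mean(a, axis=axis, dtype=dtype,
  ret = um.true_divide(
Traceback (most recent call last):
ValueError: zero-size array to reduction operation minimum which has no identity
```

View pics/p13.png

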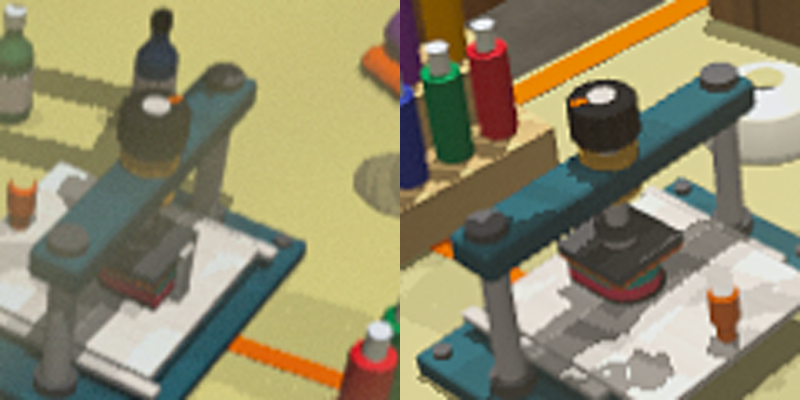

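The knob top reads about 0.212 in all three views, so the platen should be about 3 mm into its spring on the pile. Now the lamp: I move above it for a close look.

```bash
python3 -c "
from h import *; goal(.43,-.39,.42,40)"
```

```text
shift [-21.  124.5 679.8] rot [-1.214  0.002  0.005]
```

```bash
for i in 1; do python3 -m jog '[[[1,-21,62,340,-0.6,0,0],[1,-21,62,340,-0.6,0,0],[1,-21,62,340,-0.6,0,0],[1,-21,62,340,-0.6,0,0],[1,-21,62,340,-0.6,0,0],[1,-21,62,340,-0.6,0,0],[1,-21,62,340,-0.6,0,0],[1,-21,62,340,-0.6,0,0]]]'; done
python3 -c "
from h import *; goal(.43,-.39,.42,40)"
```

```text
clock: 39.8
tcp_pos: [0.5414, -0.0685, 0.4185]
tcp_rot: [[-0.006, 0.997, 0.078], [-0.005, 0.078, -0.997], [-1.0, -0.006, 0.005]]
ft_force: [1.1, -0.4, 0.1]
gripper_width: 0.995
shift [   0.7 -136.2  311.8] rot [-0.62   0.003  0.007]
```

```bash
python3 -m jog '[[[1,0,-136,312,-0.62,0,0],[1,0,-136,312,-0.62,0,0],[1,0,-136,312,-0.62,0,0],[1,0,-136,312,-0.62,0,0],[1,0,-136,312,-0.62,0,0],[1,0,-136,312,-0.62,0,0],[1,0,-136,312,-0.62,0,0],[1,0,-136,312,-0.62,0,0]]]'
python3 -m jog '[[[1,0,0,0,0,0,0],[1,0,0,0,0,0,0]]]'
python3 - <<'E'
from h import *
c=cam("wrist"); cv2.imwrite("pics/w14.png",c["p"][:,:,::-1]); np.savez("w14.npz",**{k:c[k] for k in("p","d","K","D","W")})
print(c["st"]["tcp_pos"])
for m,st,ce in blobs(c,(3,150,100),(15,255,255),60):
    vs,us=np.nonzero(m); print(st.tolist(),ce.round(1),np.median(pts(c,np.c_[us,vs]),0).round(3),onplane(c,[ce],.236).round(4))
E
```

```text
clock: 40.6
tcp_pos: [0.4288, -0.3939, 0.4194]
tcp_rot: [[-0.007, 0.768, 0.64], [-0.005, 0.64, -0.768], [-1.0, -0.009, -0.001]]
ft_force: [0.0, 0.3, -0.2]
gripper_width: 1.002
clock: 40.8
tcp_pos: [0.4292, -0.393, 0.4185]
tcp_rot: [[-0.008, 0.768, 0.64], [-0.003, 0.64, -0.768], [-1.0, -0.008, -0.003]]
ft_force: [-0.3, 0.5, 0.5]
gripper_width: 1.0
[ 0.42919164 -0.39295796  0.41850247]
[253, 98, 8, 30, 195] [256.7 112.5] [ 0.466 -0.288  0.24 ] [[ 0.4656 -0.2876  0.236 ]]
[401, 121, 9, 28, 170] [405.2 134.7] [ 0.534 -0.397  0.241] [[ 0.5343 -0.3981  0.236 ]]
[302, 236, 26, 25, 524] [314.3 247.9] [ 0.402 -0.404  0.237] [[ 0.4015 -0.4042  0.236 ]]
```

View pics/w14.png

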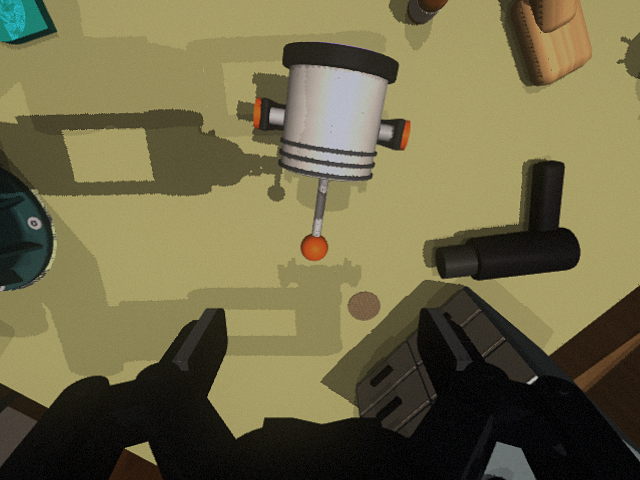

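The tilt-axis knobs at (257,112) and (405,135) give a pivot at about (0.4985, −0.341). The ball at (314,248) is at about (0.398, −0.4035), so the lamp now shines at about 32°, level. The aim needs yaw about 75.1° and tilt about 0.285. Next I go to the ball.

```bash
python3 -c "
from h import *; goal(.398,-.4035,.225,31.8)"
```

```text
shift [194.1 -29.7 -11.2] rot [ 0.141 -0.002  0.008]
```

```bash
python3 -m jog '[[[0.6,0,-30,-11,0.141,0,0.008],[0.6,40,-30,-11,0.141,0,0.008],[0.6,80,-30,-11,0.141,0,0.008],[0.6,110,-30,-11,0.141,0,0.008],[0.6,110,-30,-11,0.141,0,0.008],[0.6,110,-30,-11,0.141,0,0.008]]]'
python3 - <<'E'
from h import *
c=cam("wrist"); goal(.398,-.4035,.225,31.8)
for m,st,ce in blobs(c,(3,150,100),(15,255,255),60): print(st.tolist(),ce.round(1),onplane(c,[ce],.232).round(4))
E
```

```text
clock: 41.45
tcp_pos: [0.3994, -0.4023, 0.3098]
tcp_rot: [[-0.001, 0.849, 0.528], [0.002, 0.528, -0.849], [-1.0, -0.0, -0.002]]
ft_force: [0.5, 0.3, 0.5]
gripper_width: 0.798
shift [85.9 -1.7 -0.8] rot [ 0.001  0.001 -0.   ]
[201, 40, 14, 51, 487] [207.1  64.2] [[ 0.4649 -0.2859  0.232 ]]
[445, 41, 15, 50, 486] [452.7  65. ] [[ 0.5354 -0.3997  0.232 ]]
[311, 249, 34, 35, 787] [327.4 266.7] [[ 0.3984 -0.4054  0.232 ]]
```

```bash
python3 -m jog '[[[0.6,35,-2,-1,0,0,0],[0.6,65,-2,-1,0,0,0],[0.6,86,-2,-1,0,0,0],[0.6,86,-2,-1,0,0,0],[-1,86,-2,-1,0,0,0],[-1,86,-2,-1,0,0,0],[-1,86,-2,-1,0,0,0],[-1,86,-2,-1,0,0,0]]]'
python3 -m jog '[[[-1,0,0,0,0,0,0]]]'
python3 - <<'E'
from h import *
st=bot.get_state(); p=st["tcp_pos"]; R=st["tcp_rot"]; piv=np.array([.4987,-.341,.230])
zoff=p[2]-.230
for f in np.linspace(.125,1,8):
    yaw=np.radians(31.8+43.3*f); t=.285*f
    b=piv-.118*np.array([np.cos(yaw)*np.cos(t),np.sin(yaw)*np.cos(t),-np.sin(t)])
    if f==.125: print("ball now est",piv-.118*np.array([np.cos(.555),np.sin(.555),0]),p)
    print(f,(R.T@(b+[0,0,zoff]-p)*1000).round(1), -np.radians(43.3*f).round(3))
E
```

```text
clock: 42.3
tcp_pos: [0.3987, -0.4047, 0.2267]
tcp_rot: [[0.003, 0.849, 0.528], [-0.004, 0.528, -0.849], [-1.0, 0.001, 0.005]]
ft_force: [1.2, -0.7, 2.3]
gripper_width: 0.29
clock: 42.4
tcp_pos: [0.3987, -0.4047, 0.2271]
tcp_rot: [[0.003, 0.849, 0.528], [-0.004, 0.528, -0.849], [-1.0, 0.001, 0.005]]
ft_force: [-1.6, -0.5, -2.5]
gripper_width: 0.291
ball now est [ 0.39841175 -0.40317931  0.23      ] [ 0.39873372 -0.40472214  0.22714034]
0.125 [-4.2  1.1  9.7] -0.094
0.25 [-8.3  2.9 20.7] -0.189
0.375 [-12.4   5.9  31.4] -0.283
0.5 [-16.5   9.9  41.7] -0.378
0.625 [-20.6  15.1  51.5] -0.472
0.75 [-24.7  21.2  60.6] -0.567
0.875 [-28.7  28.2  68.9] -0.661
1.0 [-32.8  36.   76.4] -0.756
```

```bash
python3 -m jog '[[[-1,-2,0.5,5,-0.047,0,0],[-1,-4.2,1.1,9.7,-0.094,0,0],[-1,-6.2,1.9,15.2,-0.142,0,0],[-1,-8.3,2.9,20.7,-0.189,0,0],[-1,-10.3,4.3,26,-0.236,0,0],[-1,-12.4,5.9,31.4,-0.283,0,0],[-1,-14.5,7.8,36.6,-0.33,0,0],[-1,-16.5,9.9,41.7,-0.378,0,0]]]'
python3 - <<'E'
from h import *
st=bot.get_state(); p=st["tcp_pos"]; R=st["tcp_rot"]; piv=np.array([.4987,-.341,.230]); zoff=-.0029
for f in np.linspace(.5,1,9):
    yaw=np.radians(31.8+43.3*f); t=.285*f
    b=piv-.118*np.array([np.cos(yaw)*np.cos(t),np.sin(yaw)*np.cos(t),-np.sin(t)])
    print(f,(R.T@(b+[0,0,zoff]-p)*1000).round(1), -np.radians(43.3*(f-.5)).round(3))
E
```

```text
clock: 43.2
tcp_pos: [0.4282, -0.4355, 0.2433]
tcp_rot: [[0.001, 0.594, 0.805], [-0.004, 0.805, -0.593], [-1.0, -0.003, 0.004]]
ft_force: [-1.2, -3.6, -4.1]
gripper_width: 0.295
0.5 [-0.5  1.1  0.3] -0.0
0.5625 [-2.6  1.5  5.8] -0.047
0.625 [-4.6  2.3 11.3] -0.094
0.6875 [-6.7  3.3 16.7] -0.142
0.75 [-8.7  4.6 22. ] -0.189
0.8125 [-10.8   6.2  27.2] -0.236
0.875 [-12.8   8.   32.3] -0.283
0.9375 [-14.8  10.1  37.3] -0.331
1.0 [-16.8  12.5  42.2] -0.378
```

```bash
python3 -m jog '[[[-1,-2.6,1.5,5.8,-0.047,0,0],[-1,-4.6,2.3,11.3,-0.094,0,0],[-1,-6.7,3.3,16.7,-0.142,0,0],[-1,-8.7,4.6,22,-0.189,0,0],[-1,-10.8,6.2,27.2,-0.236,0,0],[-1,-12.8,8,32.3,-0.283,0,0],[-1,-14.8,10.1,37.3,-0.331,0,0],[-1,-16.8,12.5,42.2,-0.378,0,0]]]'
python3 -m jog '[[[-1,0,0,0,0,0,0],[-1,0,0,0,0,0,0]]]'
python3 - <<'E'
from h import *
c=cam("wrist"); print(c["st"]["ft_force"])
for m,st,ce in blobs(c,(3,150,100),(15,255,255),60): print(st.tolist(),ce.round(1),onplane(c,[ce],.233).round(4))
goal(.4695,-.4504,.26,75.1)
E
```

```text
clock: 44.0
tcp_pos: [0.4692, -0.4499, 0.2592]
tcp_rot: [[-0.0, 0.253, 0.967], [-0.002, 0.967, -0.253], [-1.0, -0.002, 0.001]]
ft_force: [0.7, -0.6, -4.0]
gripper_width: 0.288
clock: 44.2
tcp_pos: [0.4696, -0.45, 0.2591]
tcp_rot: [[0.001, 0.254, 0.967], [-0.003, 0.967, -0.254], [-1.0, -0.002, 0.001]]
ft_force: [3.8, -0.6, -2.8]
gripper_width: 0.29
[ 3.80806087 -0.59730413 -2.78214867]
[150, 22, 19, 59, 790] [158.6  51.5] [[ 0.435  -0.3232  0.233 ]]
[480, 28, 24, 69, 909] [493.   60.6] [[ 0.5647 -0.3605  0.233 ]]
[554, 36, 22, 17, 163] [564.7  44.2] [[ 0.5928 -0.3619  0.233 ]]
[315, 322, 17, 16, 150] [321.8 328. ] [[ 0.4657 -0.4647  0.233 ]]
[305, 354, 43, 16, 285] [326.1 363.5] [[ 0.4623 -0.4872  0.233 ]]
shift [-0.9 -0.4  0.1] rot [0.003 0.001 0.002]
```

```bash
python3 -m jog '[[[0,0,0,0,0,0,0],[0.4,0,0,0,0,0,0],[0.6,0,0,0,0,0,0],[0.6,0,0,0,0,0,0],[0.6,-40,0,0,0,0,0],[0.6,-80,0,0,0,0,0],[1,-120,-10,0,0,0,0],[1,-150,-10,0,0,0,0]]]'
python3 -m jog '[[[1,0,0,0,0,0,0],[1,0,0,0,0,0,0]]]'
python3 - <<'E'
from h import *
def sph(P):  # least squares sphere centre
    A=np.c_[2*P,np.ones(len(P))]; s=np.linalg.lstsq(A,(P**2).sum(1),rcond=None)[0]; return s[:3],np.sqrt(s[3]+s[:3]@s[:3])
for n in("wrist","scene"):
    c=cam(n); print(n,c["st"]["tcp_pos"])
    if n=="wrist": cv2.imwrite("pics/w15.png",c["p"][:,:,::-1])
    for m,st,ce in blobs(c,(3,150,100),(15,255,255),60):
        vs,us=np.nonzero(m); P=pts(c,np.c_[us,vs]); md=np.median(P,0)
        if md[2]>.18 and md[1]<-.2: print(st.tolist(),ce.round(1),"med",md.round(4),"sph",[np.round(x,4) for x in sph(P)],"z.233",onplane(c,[ce],.233).round(4),"z.263",onplane(c,[ce],.263).round(4))
E
```

```text
clock: 45.05
tcp_pos: [0.4667, -0.4604, 0.4122]
tcp_rot: [[0.002, 0.255, 0.967], [-0.005, 0.967, -0.255], [-1.0, -0.005, 0.003]]
ft_force: [-0.1, -1.4, 0.9]
gripper_width: 0.997
clock: 45.25
tcp_pos: [0.4668, -0.4607, 0.4133]
tcp_rot: [[0.004, 0.255, 0.967], [-0.007, 0.967, -0.255], [-1.0, -0.006, 0.005]]
ft_force: [0.7, 0.3, -1.0]
gripper_width: 0.997
wrist [ 0.46682818 -0.46071113  0.41329173]
[239, 62, 8, 23, 154] [242.4  73.3] med [ 0.4381 -0.324   0.2408] sph [array([-0.4399, -0.1043,  0.4081]), np.float64(0.9212)] z.233 [[ 0.4367 -0.3224  0.233 ]] z.263 [[ 0.4417 -0.3278  0.263 ]]
[398, 64, 9, 33, 225] [402.1  79.9] med [ 0.5611 -0.3609  0.2403] sph [array([ 0.5612, -0.3712,  0.3965]), np.float64(0.1574)] z.233 [[ 0.5629 -0.3606  0.233 ]] z.263 [[ 0.5556 -0.3622  0.263 ]]
[306, 207, 31, 30, 721] [321.4 221.5] med [ 0.4697 -0.4513  0.268 ] sph [array([ 0.5078, -0.4522,  0.2008]), np.float64(0.0796)] z.233 [[ 0.4673 -0.461   0.233 ]] z.263 [[ 0.4693 -0.4528  0.263 ]]
scene [ 0.46644875 -0.46015684  0.41166726]
[112, 287, 15, 14, 152] [119.2 293.5] med [ 0.4756 -0.4566  0.2672] sph [array([-0.1528, -1.113 ,  1.2336]), np.float64(1.3296)] z.233 [[ 0.4437 -0.4451  0.233 ]] z.263 [[ 0.4712 -0.4551  0.263 ]]
[186, 293, 13, 12, 127] [192.1 298.4] med [ 0.5637 -0.3625  0.2351] sph [array([ 1.2419, -0.5839,  0.3675]), np.float64(0.7262)] z.233 [[ 0.5622 -0.362   0.233 ]] z.263 [[ 0.5855 -0.375   0.263 ]]
```

The ball has risen 31–32 mm (tilt about 0.27) and the yaw is about 74.5°, so both are about 1° short. I regrip and nudge up 2 mm and sideways 1 mm.

```bash
python3 -c "
from h import *; goal(.469,-.450,.258,75.0)"
```

```text
shift [ 1.527e+02  1.070e+01 -1.000e-01] rot [0.004 0.001 0.003]
```

```bash
python3 -m jog '[[[0.6,20,10.7,0,0,0,0],[0.6,50,10.7,0,0,0,0],[0.6,85,10.7,0,0,0,0],[0.6,115,10.7,0,0,0,0],[0.6,140,10.7,0,0,0,0],[0.6,153,10.7,0,0,0,0],[0.6,153,10.7,0,0,0,0]]]'
python3 -m jog '[[[-1,0,0,0,0,0,0],[-1,0,0,0,0,0,0],[-1,0,0,0,0,0,0],[-1,0,0,0,0,0,0],[-1,0,0,0,0,0,0]]]'
python3 -m jog '[[[-1,-1,0,0.5,0,0,0],[-1,-2.2,0.5,1,0,0,0],[-1,-2.2,0.5,1,0,0,0],[-1,-2.2,0.5,1,0,0,0]]]'
python3 -m jog '[[[0,0,0,0,0,0,0],[0.4,0,0,0,0,0,0],[0.6,0,0,0,0,0,0],[0.6,0,0,0,0,0,0],[0.6,-40,0,0,0,0,0],[0.6,-80,0,0,0,0,0],[1,-120,-10,0,0,0,0],[1,-150,-10,0,0,0,0]]]'
python3 -m jog '[[[1,0,0,0,0,0,0],[1,0,0,0,0,0,0]]]'
python3 - <<'E'
from h import *
for n in("wrist","scene"):
    c=cam(n); print(n,c["st"]["tcp_pos"])
    for m,st,ce in blobs(c,(3,150,100),(15,255,255),60):
        vs,us=np.nonzero(m); P=pts(c,np.c_[us,vs]); md=np.median(P,0)
        if md[2]>.18 and md[1]<-.2: print(st.tolist(),ce.round(1),"med",md.round(4),"z.233",onplane(c,[ce],.233).round(4),"z.263",onplane(c,[ce],.263).round(4))
E
```

```text
clock: 46.05
tcp_pos: [0.4677, -0.4484, 0.2543]
tcp_rot: [[-0.004, 0.255, 0.967], [0.001, 0.967, -0.255], [-1.0, 0.0, -0.004]]
ft_force: [-0.4, 0.8, 0.3]
gripper_width: 0.799
clock: 46.55
tcp_pos: [0.4683, -0.4491, 0.2556]
tcp_rot: [[-0.002, 0.255, 0.967], [-0.001, 0.967, -0.255], [-1.0, -0.001, -0.002]]
ft_force: [0.4, -0.2, 2.7]
gripper_width: 0.294
clock: 46.95
tcp_pos: [0.469, -0.4487, 0.2576]
tcp_rot: [[-0.003, 0.255, 0.967], [-0.0, 0.967, -0.255], [-1.0, -0.001, -0.003]]
ft_force: [-1.9, 0.1, 0.4]
gripper_width: 0.291
clock: 47.75
tcp_pos: [0.467, -0.4595, 0.4107]
tcp_rot: [[-0.001, 0.255, 0.967], [-0.003, 0.967, -0.255], [-1.0, -0.003, -0.0]]
ft_force: [-0.4, -0.1, -0.9]
gripper_width: 1.003
clock: 47.95
tcp_pos: [0.4673, -0.4599, 0.4118]
tcp_rot: [[0.001, 0.256, 0.967], [-0.005, 0.967, -0.256], [-1.0, -0.005, 0.002]]
ft_force: [0.1, 0.3, -0.2]
gripper_width: 1.001
wrist [ 0.46731717 -0.45985033  0.41179869]
[239, 63, 8, 23, 156] [242.6  73.9] med [ 0.4383 -0.3233  0.2408] z.233 [[ 0.4369 -0.3218  0.233 ]] z.263 [[ 0.442  -0.3272  0.263 ]]
[399, 66, 9, 33, 223] [402.8  81.9] med [ 0.5611 -0.3615  0.2402] z.233 [[ 0.5628 -0.361   0.233 ]] z.263 [[ 0.5556 -0.3626  0.263 ]]
[306, 209, 30, 30, 727] [320.6 223.4] med [ 0.4691 -0.4505  0.2699] z.233 [[ 0.4662 -0.4609  0.233 ]] z.263 [[ 0.4685 -0.4527  0.263 ]]
scene [ 0.46689701 -0.45927312  0.41016648]
[112, 286, 15, 14, 153] [119.1 292.5] med [ 0.475  -0.4561  0.2692] z.233 [[ 0.4413 -0.4437  0.233 ]] z.263 [[ 0.4689 -0.4538  0.263 ]]
[186, 293, 13, 12, 128] [192.  298.4] med [ 0.563  -0.3632  0.2351] z.233 [[ 0.5622 -0.3622  0.233 ]] z.263 [[ 0.5855 -0.3751  0.263 ]]
```

Tilt is now about 0.283. The ball–pivot line reads about 74.1° against the 75.1° wanted, so one more small swivel nudge, moving past by about 2 mm.

```bash
python3 -c "
from h import *; goal(.468,-.450,.2572,75.1)"
python3 -m jog '[[[0.6,20,10,0,0,0,0],[0.6,50,10,0,0,0,0],[0.6,85,10,0,0,0,0],[0.6,115,10,0,0,0,0],[0.6,140,10,0,0,0,0],[0.6,153,10,0,0,0,0],[0.6,153,10,0,0,0,0],[0.6,153,10,0,0,0,0]]]'
python3 -m jog '[[[-1,0,0,0,0,0,0],[-1,0,0,0,0,0,0],[-1,0,0,0,0,0,0],[-1,0,0,0,0,0,0],[-1,0,0,0,0,0,0]]]'
python3 -c "
from h import *; goal(.4709,-.4492,.2578,75.1)"
```

```text
shift [152.    9.3  -0.7] rot [ 0.002 -0.002  0.002]
clock: 48.85
tcp_pos: [0.469, -0.4496, 0.2564]
tcp_rot: [[-0.002, 0.255, 0.967], [-0.001, 0.967, -0.255], [-1.0, -0.002, -0.002]]
ft_force: [0.5, -0.7, 0.9]
gripper_width: 0.801
clock: 49.35
tcp_pos: [0.4693, -0.4502, 0.2573]
tcp_rot: [[-0.001, 0.255, 0.967], [-0.003, 0.967, -0.255], [-1.0, -0.003, -0.0]]
ft_force: [-0.0, -1.5, 2.4]
gripper_width: 0.291
shift [-0.5  1.4  1.3] rot [ 0.002 -0.     0.003]
```

```bash
python3 -m jog '[[[-1,0,0.2,1,0,0,0],[-1,0,0.5,2.2,0,0,0],[-1,0,0.5,2.2,0,0,0],[-1,0,0.5,2.2,0,0,0]]]'
python3 -m jog '[[[0,0,0,0,0,0,0],[0.4,0,0,0,0,0,0],[0.6,0,0,0,0,0,0],[0.6,0,0,0,0,0,0],[0.6,-40,0,0,0,0,0],[0.6,-80,0,0,0,0,0],[1,-120,-10,0,0,0,0],[1,-150,-10,0,0,0,0]]]'
python3 -m jog '[[[1,0,0,0,0,0,0],[1,0,0,0,0,0,0]]]'
python3 - <<'E'
from h import *
c=cam("wrist"); q=[]
for m,st,ce in blobs(c,(3,150,100),(15,255,255),60):
    vs,us=np.nonzero(m); P=pts(c,np.c_[us,vs]); md=np.median(P,0)
    if md[2]>.18 and md[1]<-.2:
        q.append((md[2],onplane(c,[ce],.263 if md[2]>.255 else .233)[0])); print(st.tolist(),md.round(4),q[-1][1].round(4))
b=[x for z,x in q if z>.255][0]; pv=np.mean([x for z,x in q if z<.255],0)
print("yaw ball->pivot",np.degrees(np.arctan2(*(pv-b)[1::-1])),pv)
for n in("scene","side"):
    c=cam(n); print(n,knobtop(c)[:2])
    for nm,lo,hi in [("teal",(80,120,110),(95,255,255))]:
        for m,s,ce in blobs(c,lo,hi,60)[:8]: print(nm,s.tolist(),np.median(pts(c,np.argwhere(m)[:,::-1]),0).round(3))
E
```

```text
clock: 49.75
tcp_pos: [0.4708, -0.4506, 0.2573]
tcp_rot: [[-0.003, 0.255, 0.967], [-0.003, 0.967, -0.255], [-1.0, -0.004, -0.002]]
ft_force: [-4.4, -2.1, 3.9]
gripper_width: 0.294
clock: 50.55
tcp_pos: [0.4689, -0.4608, 0.4103]
tcp_rot: [[-0.001, 0.255, 0.967], [-0.006, 0.967, -0.255], [-1.0, -0.006, 0.001]]
ft_force: [-0.1, 0.7, 0.2]
gripper_width: 1.004
clock: 50.75
tcp_pos: [0.4693, -0.4611, 0.4112]
tcp_rot: [[0.001, 0.255, 0.967], [-0.008, 0.967, -0.255], [-1.0, -0.007, 0.003]]
ft_force: [-0.5, 0.6, -0.6]
gripper_width: 1.001
[236, 63, 8, 20, 132] [ 0.4382 -0.3237  0.2407] [ 0.4368 -0.3221  0.233 ]
[396, 63, 9, 34, 230] [ 0.5612 -0.3605  0.2403] [ 0.5629 -0.3601  0.233 ]
[305, 208, 31, 30, 733] [ 0.471  -0.4514  0.2693] [ 0.4705 -0.4533  0.263 ]
yaw ball->pivot 75.3182002057438 [ 0.49986488 -0.34109475  0.233     ]
scene (np.float64(0.21118237256631756), np.float64(0.16110324626960482))
teal [532, 114, 30, 21, 407] [0.76  0.833 0.107]
teal [262, 203, 30, 23, 535] [0.338 0.081 0.017]
teal [301, 256, 37, 22, 608] [0.563 0.005 0.017]
side (np.float64(0.21003096297120605), np.float64(0.15949072409835152))
teal [233, 240, 22, 16, 180] [0.662 0.196 0.16 ]
teal [191, 265, 23, 19, 226] [0.654 0.332 0.16 ]
teal [307, 268, 34, 18, 514] [0.562 0.01  0.016]
teal [171, 315, 13, 12, 76] [0.706 0.389 0.018]
teal [352, 315, 35, 27, 709] [0.336 0.085 0.016]
teal [0, 374, 21, 22, 205] [0.707 0.815 0.104]
```

```bash
python3 -m jog '[[[1,-40,-40,0,0,0,0],[1,-40,-40,0,0,0,0],[1,-40,-40,0,0,0,0]]]'; python3 -c "
from h import *; print(bot.finish_job())"
```

```text
clock: 51.2
tcp_pos: [0.4583, -0.4995, 0.4479]
tcp_rot: [[-0.003, 0.257, 0.967], [-0.003, 0.967, -0.257], [-1.0, -0.004, -0.002]]
ft_force: [-0.1, 0.8, -0.8]
gripper_width: 0.999
the job is handed in; nothing more can be done
None
```

The stacked heel is made up, clamped in the press and under the lamp, and the job is handed in at 51 s of the 210 s allowed. No verdict came back.

- **Pile:** only the pink lift and the teal lift were present; I used the smallest of the three teal ones. I drew the bed out, set pink then teal on the pad with round ends towards the handle, and saw both centred on it to about 1 mm. Their measured angles differed by about 1.5°.
- **Bed:** pushed home until it met its stop, with about 14 N against it.
- **Clamp:** I screwed the knob down about 7.4 rad. The knob top reads about 0.212 m in all three cameras, which puts the platen about 3 mm into its spring (2–4 mm is firm). That figure comes from the knob's height; I did not measure the spring directly.
- **Lamp:** aimed after two small corrections. Swivel reads 75.3° in the last view (wanted 75.1°), and tilt is about 0.28 rad (wanted 0.285).
- **Checks that disagreed:** the lamp's tilt-axis knobs gave a swivel 1–2° lower than the ball did. One of those knobs was partly hidden, so I went by the ball.
- **Not checked:** the two larger teal pieces had not moved at the end. I did not measure the bottles, tape and mask again, though I felt no contact with any of them. The picture limit was used up, so the last lamp checks were by numbers only.

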